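# Scoop the pebble soaps into the tin

### The job

Pick up the steel scoop by its handle, slide it under the two pebble soaps against the end of their tray and lift both out in one load, then tip them into the open aluminium tin so that both lie inside it below the rim. Never touch the soaps with the fingers, leave the tin and the other things where they stand, and finally lay the scoop down level on the bare tiles and let go.

Things in the scene. Friction and masses are not known exactly. Their poses are not given: they have to be found in the camera images.
- scoop: polished steel scoop, 223 mm long, 80 mm wide, 0.18 kg, lying on the tiles; flat slippery pan 108 mm long, 75 mm wide inside, side walls 32 mm high (16 mm near the front, ending 12 mm before the lip), back wall 35 mm high leaning backwards from x = -54 mm. Origin: centre of the pan's underside; x points from the handle to the lip, y left, z up
- scoop_grip (a point): point to grip in the middle of the handle, at x = -112 mm, z = 47 mm in the scoop's frame; the handle is a straight flat-sided bar 18 mm wide and 16 mm high that starts at the top of the back wall and rises backwards at 15 degrees over 105 mm; fingers close along the scoop's y
- scoop_lip (a point): middle of the scoop's front lip, on the underside, at x = +54 mm in the scoop's frame; the pan floor is 3 mm thick and thins to 1.5 mm at the lip
- tray: grey plastic soap tray, a trough fixed to the tiles and open at its -x end (towards the robot). Origin on its underside; x runs along the trough. Floor 4 mm thick from x = -121 mm to +94 mm, the end wall's inner face at x = +94 mm, side walls' inner faces at y = +-49 mm, walls 34 mm high over the tiles
- soap1: ivory pebble soap lying loose in the tray, the one nearer its end wall: a round flattened pebble (spheroid) 60 mm across and 40 mm thick, about 75 g. Origin: the lowest point of its underside; z through its flat axis
- soap2: the same kind of soap, lying in the tray nearer its open end
- soap1_center (a point): centre of soap1
- soap2_center (a point): centre of soap2
- tin: open aluminium tin, 160 mm (x) by 124 mm (y) outside, walls 3 mm thick and 45 mm high, 0.4 kg, standing loose. Origin: centre of its underside
- pillbox: lavender weekly pill box, 190 x 50 x 28 mm, long along its x; bystander. Origin: centre of underside
- tweezers: chrome tweezers 110 mm long (along x), 10 mm wide, 5 mm high; bystander. Origin: centre of underside
- tube: frosted plastic tube standing on its cap, 38 mm across, 130 mm high; bystander. Origin: centre of underside
- cover_case: blue silicone thermometer cover case, 75 x 60 x 36 mm; bystander. Origin: centre of underside
- cream_jar: frosted cream jar, 40 mm across, 34 mm high; bystander. Origin: centre of underside
- nail_brush: wooden nail brush, 90 x 40 x 32 mm, long along its x; bystander. Origin: centre of underside
There are look-alikes about, which are no part of the job. Leave any orange look-alike of the scoop alone. Leave any purple look-alike of the soap2 alone.

How it is judged:
By the outcome, as a careful person would: the job done as asked, in the order asked, and still so for the second after the job is handed in, with the robot touching nothing.
It also fails if it takes over 59 s, if anything falls off the work surface, if the arm or the gripper's body presses on something with over 40 N, if the wrist force passes 120 N, or if a joint passes its speed limit or range.

### The arm

A 6-joint arm with a two-finger parallel gripper is mounted at the origin on the work surface. World frame = base frame: x ahead of the robot, y to its left, z up, the work surface at z = 0. Lengths are in mm, angles in degrees, forces in N, time in s.
With the tool pointing down it reaches from about 300 to 850 mm from the base axis. Payload 4.2 kg.
Tool frame: the origin (TCP) lies midway between the tips of the shut fingers; the grasp point (between the pads) lies 19 mm behind it; z points along the fingers, y is the line along which they close (so a half turn about z gives the same grasp; the last joint's range is limited). The gripper opens to 91 mm and grips with 3 to 60 N. Pads are 32 mm wide; open, the fingers measure 118 mm over their backs; the gripper's body (76 mm by 178 mm) begins 60 mm behind the grasp point.
Start: joints at [75.688, 18.312, 89.639, -0, 72.044, -1.146], TCP at [130.976, 559.9, 213.976] pointing down, gripper open.
Joint ranges: [-177.97, 177.97], [-48.28, 115.42], [12.27, 149.76], [-77.06, 257.06], [2.81, 150.46], [-146.56, 146.56]. Speed limits (degrees/s): [147.25, 147.25, 180, 180, 180, 180].

### API

Orientations are given as [roll, pitch, yaw] about the fixed x, y, z axes, in that order (R = Rz(yaw) Ry(pitch) Rx(roll)).
In Python, from workcell import env gives the robot as it stands.
- The arm moves only by the tool send_rows, never from a script. Its argument "steps" is a list that holds one entry, the list of rows, each a list of 5 numbers: the shift along the tool's x, y, z scaled (see below), then the turn about the tool's z scaled (see below), then the opening, from 0 (shut) to 1 (fully open). In form: [[[dx, dy, dz, yaw, fingers], ...]]. A call has 1 to 5 rows; each row shifts and turns the commanded pose from where the row before left it, along the tool's axes as they then stand; what a row does not reach is not made up. The controller multiplies each number of a shift by 0.04 m and each number of a turn by 0.12 rad. A row lasts 1/12 s, in which the tool goes at most 41.7 mm and 7.16 degrees, less where a joint would pass 70% of its speed; a pose out of reach is approached as far as the arm can. A call with a number of a shift or a turn outside -1 to 1 is refused whole. A call with a gripper value outside its range is refused whole. The fingers move at their own pace and stop on an object; "squeeze" is the grip in N (left out, the last holds). Time passes only in rows, so rows that do not move let the fingers close. It gives the time, the measured TCP pose, the force, the opening and the grip force at its end, in the units of the state.
- env.state(): the state, without advancing time (a new reading comes with each control period).
- env.grab_frame(name): name is "scene" or "top" or "wrist"; returns a dict with "pixels" (384x512x3 uint8, red, green, blue), "depth" (384x512 float32, mm along the optical axis (not along the pixel's ray), 0 where there is no reading), "intrinsics" (3x3 intrinsics, pixels), "cam_to_world" (4x4, takes a point from camera to world coordinates). Camera axes: x right, y down, z forward; pixel columns grow to the right and rows downward; lengths in mm; the calibration is good to about 2 mm. A picture is of the moment at which its call begins.
- env.job_done(): hands the job in; it is judged then, once.
The state is a dict: "time_s": time; "qpos": joint angles; "qvel": joint speeds; "effort": joint torques, N m; "ee_pos": TCP position; "ee_rot": TCP orientation; "force": force on the tool from outside, world axes, zero at the start; "torque": the same for the moment, N m; "gripper_width": finger opening in mm; "gripper_force": force on a finger pad.
Only numpy, scipy, OpenCV 4.12 (cv2) and the standard library are available. Lean on these libraries where they do the work, as an engineer would, in place of code of your own. Each camera call takes 0.05 s, during which the arm holds its last target. There are 200 camera calls.

## Working session

There is one attempt and no reset: what is moved stays moved. The work goes in short steps, Python scripts to look and compute and a tool call to move; the robot and the scene stay as the last step left them, time stands still between calls to the robot, and variables do not carry over. Pictures are saved under pics/ and viewed, at most 10 in all, crops included, and the job is handed in when it is done.

Besides the shell and the picture viewer there is one more tool, called after ">>>" in YAML: its name, and indented under it one key for each argument. send_rows: Moves the arm, as the interface text tells. Shifts and turns lie within -1 to 1; 1 stands for 0.04 m of shift or 0.12 rad of turn. Its arguments: {"type":"object","properties":{"steps":{"type":"array"},"squeeze":{"type":"number"}},"required":["steps"]}

```bash
mkdir -p pics
cat > h.py <<'E'
import numpy as np, cv2
from workcell import env
def grab(n,tag):
    f=env.grab_frame(n); np.savez(f'pics/{tag}.npz',**f)
    cv2.imwrite(f'pics/{tag}.png',cv2.cvtColor(f['pixels'],cv2.COLOR_RGB2BGR)); return f
def cloud(f):
    d=f['depth'];K=np.array(f['intrinsics']);T=np.array(f['cam_to_world'])
    v,u=np.mgrid[:d.shape[0],:d.shape[1]]
    P=np.stack([(u-K[0,2])/K[0,0]*d,(v-K[1,2])/K[1,1]*d,d],-1)
    return P@T[:3,:3].T+T[:3,3]
def ray(f,u,v,z):
    K=np.array(f['intrinsics']);T=np.array(f['cam_to_world'])
    r=T[:3,:3]@np.array([(u-K[0,2])/K[0,0],(v-K[1,2])/K[1,1],1.]);o=T[:3,3]
    return o+r*(z-o[2])/r[2]
def load(tag): return dict(np.load(f'pics/{tag}.npz'))
E
python3 - <<'E'
from h import *
a=grab('top','top0');b=grab('scene','scene0')
import json;print(env.state())
for f in(a,b):print(np.round(f['cam_to_world'],3),np.round(f['intrinsics'],1))
E
ls
```

```text
{'time_s': 0.1, 'qpos': array([ 7.56856954e+01,  1.83475359e+01,  8.96966343e+01,  1.78988959e-04,
        7.20451520e+01, -1.14717504e+00]), 'qvel': array([-0.02669571, -0.13080923, -0.26023076,  0.02187537, -0.04170893,
        0.02359538]), 'effort': array([ 8.41472902e-04, -4.13328552e+01, -2.32507396e+01,  7.30543910e-02,
        4.22567641e-02, -5.88086482e-05]), 'ee_pos': array([130.88335596, 559.45814799, 213.22764524]), 'ee_rot': array([-1.79910699e+02, -1.95843847e-03,  1.66832814e+02]), 'force': array([ 0.05609588, -0.21445584,  0.74572971]), 'torque': array([0.06223661, 0.01668806, 0.01212357]), 'gripper_force': 0.0, 'gripper_width': 91.06390830211338}
[[ 2.800000e-02 -9.820000e-01  1.880000e-01  2.216250e+02]
 [-1.000000e+00 -3.000000e-02 -5.000000e-03  3.094500e+01]
 [ 1.100000e-02 -1.880000e-01 -9.820000e-01  1.383663e+03]
 [ 0.000000e+00  0.000000e+00  0.000000e+00  1.000000e+00]] [[452.1   0.  254. ]
 [  0.  452.1 186.2]
 [  0.    0.    1. ]]
[[ 7.290000e-01  5.060000e-01 -4.610000e-01  1.031004e+03]
 [ 6.840000e-01 -5.280000e-01  5.030000e-01 -5.563120e+02]
 [ 1.100000e-02 -6.820000e-01 -7.310000e-01  9.648590e+02]
 [ 0.000000e+00  0.000000e+00  0.000000e+00  1.000000e+00]] [[467.6   0.  268.1]
 [  0.  467.6 192. ]
 [  0.    0.    1. ]]
h.py
pics
```

View pics/top0.png

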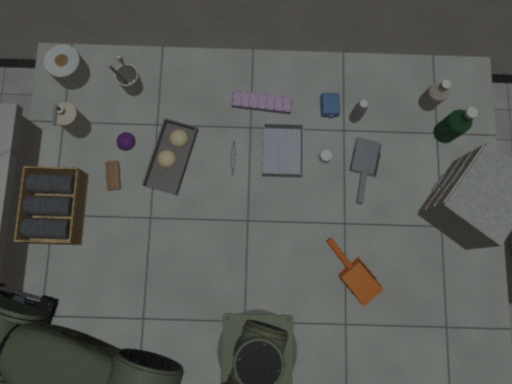

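View pics/scene0.png

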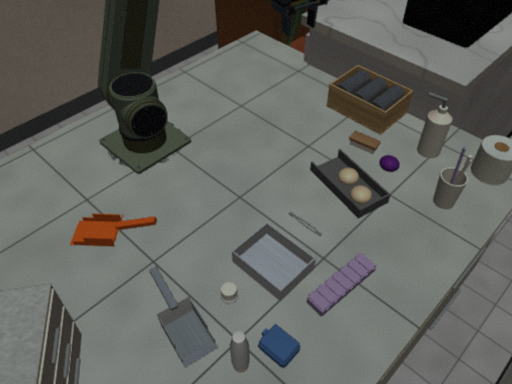

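```bash
cat > seg.py <<'E'
from h import *
for tag,boxes in(('top0',dict(scoop=(340,130,388,210),tray=(140,115,200,200),tin=(256,118,308,182),jar=(317,146,336,166),tw=(226,136,240,180))),
                 ('scene0',dict(scoop=(145,260,220,368),tray=(305,148,392,218),tin=(228,222,318,300)))):
    f=load(tag);P=cloud(f)
    tz=P[200:300,180:230] if tag=='top0' else P[235:275,190:225]
    print(tag,'tile z',np.median(tz[...,2]))
    for n,(u0,v0,u1,v1) in boxes.items():
        Q=P[v0:v1,u0:u1].reshape(-1,3);C=f['pixels'][v0:v1,u0:u1].reshape(-1,3)
        m=(Q[:,2]>5)&(Q[:,2]<90);Q=Q[m]
        r=cv2.minAreaRect(Q[:,:2].astype(np.float32))
        print(n,len(Q),'rect',np.round(r[0],1),np.round(r[1],1),round(r[2],1),'z',np.round(np.percentile(Q[:,2],[5,50,95,100]),1))
    hsv=cv2.cvtColor(f['pixels'],cv2.COLOR_RGB2HSV)
    u0,v0,u1,v1=boxes['tray'];h=hsv[v0:v1,u0:u1];m=((h[...,1]>50)&(h[...,0]>10)&(h[...,0]<35)&(h[...,2]>80)).astype(np.uint8)
    n,l,s,c=cv2.connectedComponentsWithStats(m)
    for i in range(1,n):
        if s[i,4]>20:
            Q=P[v0:v1,u0:u1][l==i];k=c[i]+[u0,v0]
            print('soap',s[i],np.round(k,1),'ray z24',np.round(ray(f,*k,26),1),'med',np.round(np.median(Q,0),1),'max z',Q[:,2].max())
E
python3 seg.py
python3 - <<'E'
from h import *
a=cv2.imread('pics/top0.png');b=cv2.imread('pics/scene0.png')
c=lambda i,u0,v0,u1,v1:cv2.resize(i[v0:v1,u0:u1],(400,300),interpolation=cv2.INTER_CUBIC)
cv2.imwrite('pics/z.png',np.vstack([np.hstack([c(a,310,110,410,210),c(a,130,105,210,205)]),np.hstack([c(b,140,255,240,365),c(b,300,140,400,220)])]))
E
```

```text
top0 tile z -0.47206778254280835
scoop 562 rect [ 544.8 -320.1] [139.7 247.7] 87.9 z [ 5.3 28.1 65.9 71.4]
tray 1712 rect [572.8 291.5] [270.5 185.5] 2.9 z [ 5.4 28.1 42.  50.3]
tin 826 rect [608.8 -61. ] [202.6 163.3] 1.7 z [ 5.2 16.4 46.6 50.4]
jar 135 rect [ 583.7 -197.9] [36.7 46.3] 4.4 z [ 7.7 32.5 37.4 40.2]
tw 44 rect [580.2  95.3] [130.1  37.7] 2.3 z [ 5.1  6.5  9.2 10.4]
soap [ 30  15  18  17 200] [178.4 138. ] ray z24 [627.3 263.4  26. ] med [622.6 261.5  36.5] max z 46.22870950850938
soap [ 18  35  18  18 210] [166.3 158.6] ray z24 [560.1 296.6  26. ] med [557.1 295.1  37.2] max z 46.996733979704004
scene0 tile z 0.8098373068510796
scoop 1597 rect [ 529.4 -297.8] [163.2 269.4] 51.0 z [ 5.3 19.1 63.8 71.6]
tray 2451 rect [560.6 300.1] [251.4 281.9] 40.3 z [ 5.5 25.6 42.1 48.5]
tin 2498 rect [594.6 -53.9] [228.1 244.2] 43.7 z [ 5.3 24.6 46.  50.4]
soap [ 34  19  20  17 241] [348.4 175.3] ray z24 [559.8 295.9  26. ] med [565.5 284.9  37.5] max z 964.8588253717622
soap [ 46  37  21  18 265] [360.8 193.6] ray z24 [627.1 262.   26. ] med [631.9 251.3  38. ] max z 964.8588253717622
```

View pics/z.png

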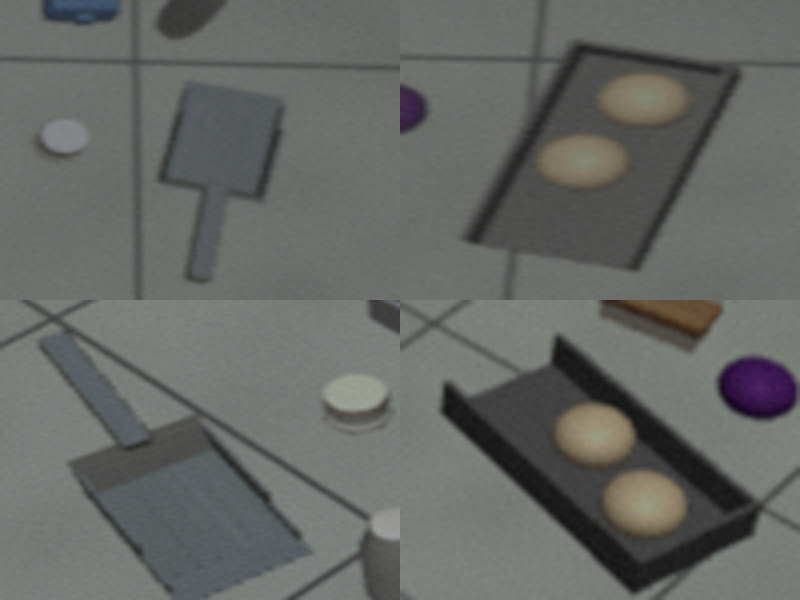

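Run:
```python
from h import *
f=load('top0');g=load('scene0')
R=lambda p,z,f=f:np.round(ray(f,*p,z)[:2],1)
print('tray',[R(p,34) for p in((165.6,120),(198,128.3),(178,194.3),(144,185.7))])
s=lambda u,v:(140+u/4,255+v*110/300); 
z=lambda u,v:(300+u/4,140+v*80/300)
# scene crop: scale 4 x, 300/110 y (scoop), 300/80 y (tray)
print('tray scene',[R(z(*p),34,g) for p in((755-400,508-300),(632-400,583-300),(443-400,384-300),(558-400,338-300))])
print('scoop lip top',R((356.25,137.3),3),R((381,142.7),3),'back',R((350,170.7),34),R((375.5,176),34),'handle',R((365,172),40),R((360,202.7),69))
print('scoop lip scene',R(s(312,550-300),3,g),R(s(180,598-300),3,g),'back top',R(s(68,464-300),35,g),R(s(198,415-300),35,g),'handle',R(s(135,440-300),42,g),R(s(58,338-300),69,g))
hsv=cv2.cvtColor(f['pixels'],cv2.COLOR_RGB2HSV)
# tin corners from top (rim), component by rough pixels
print('tin',[R(p,45) for p in((263,125),(302,125),(302,176),(263,176))])
print('jar',R((326,155),34))
```

```text
tray [array([682. , 305.3]), array([658.2, 203. ]), array([448.2, 252.7]), array([471.5, 357.2])]
tray scene [array([689.6, 301.9]), array([670.8, 185.8]), array([453.1, 255.8]), array([481.1, 356.3])]
scoop lip top [ 654.2 -297.4] [ 638.8 -376. ] back [ 537.3 -269.3] [ 523.  -347.3] handle [ 533.2 -313.8] [ 433.2 -289.9]
scoop lip scene [ 657.7 -299.9] [ 636.  -373.4] back top [ 520.9 -350.9] [ 538.2 -273.5] handle [ 534.3 -314.1] [ 443.4 -291.3]
tin [array([671.6,   1.3]), array([ 675.4, -119.5]), array([ 513.8, -120.8]), array([510.2,  -2.6])]
jar [ 584.7 -195.7]
```

>>> send_rows:
  steps:
    - [[-0.84,-0.41,0,0,1],[-0.84,-0.41,0,0,1],[-0.84,-0.41,0,0,1],[-0.84,-0.41,0,0,1],[-0.84,-0.41,0,0,1]]

```text
time_s: 0.52
ee_pos: [276.7, 440.3, 213.6]
ee_rot: [-180.0, -0.0, 166.9]
force: [1.1, 0.9, 0.0]
gripper_width: 91.6
gripper_force: 0.0
```

>>> send_rows:
  steps:
    - [[-0.84,-0.41,0,0,1],[-0.84,-0.41,0,0,1],[-0.84,-0.41,0,0,1],[-0.84,-0.41,0,0,1],[-0.84,-0.41,0,0,1]]

```text
time_s: 0.93
ee_pos: [421.8, 322.1, 213.7]
ee_rot: [-180.0, -0.0, 166.8]
force: [0.7, 0.1, -0.0]
gripper_width: 91.1
gripper_force: 0.0
```

>>> send_rows:
  steps:
    - [[-0.84,-0.41,0,0,1],[0,0,0,0,1]]

```text
time_s: 1.1
ee_pos: [454.2, 296.1, 213.4]
ee_rot: [-179.9, 0.2, 166.5]
force: [0.3, -0.1, 0.3]
gripper_width: 91.1
gripper_force: 0.0
```

Run:
```python
from h import *
f=grab('wrist','w0');print(np.round(f['cam_to_world'],3),np.round(f['intrinsics'],1));s=env.state();print(s['ee_pos'],s['ee_rot'],s['force'])
```

```text
[[ 2.34000e-01  9.44000e-01  2.35000e-01  3.88793e+02]
 [ 9.72000e-01 -2.27000e-01 -5.60000e-02  3.11525e+02]
 [ 0.00000e+00  2.41000e-01 -9.70000e-01  3.83972e+02]
 [ 0.00000e+00  0.00000e+00  0.00000e+00  1.00000e+00]] [[307.2   0.  257.2]
 [  0.  307.2 191.8]
 [  0.    0.    1. ]]
[451.73690354 297.86803692 213.32975648] [-1.79953408e+02 -1.30887472e-02  1.66546336e+02] [-0.17097635  0.70171637  0.54236067]
```

View pics/w0.png

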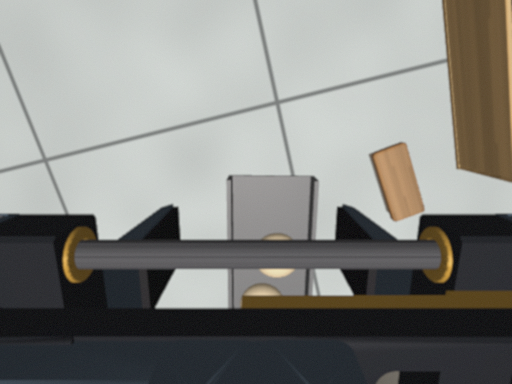

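>>> send_rows:
  steps:
    - [[-0.95,0,0,0,1],[-0.95,0,0,0,1],[-0.95,0,0,0,1],[-0.95,0,0,0,1],[0,0,0,0,1]]

```text
time_s: 1.57
ee_pos: [602.7, 264.5, 212.2]
ee_rot: [-180.0, 0.2, 166.7]
force: [-0.2, 0.6, 0.5]
gripper_width: 91.1
gripper_force: 0.0
```

Run:
```python
from h import *
f=grab('wrist','w1');s=env.state();print(s['ee_pos'],s['ee_rot'])
g=load('w0')
a=cv2.imread('pics/w1.png');b=cv2.imread('pics/w0.png')
cv2.imwrite('pics/v1.png',np.vstack([cv2.resize(a[60:260,150:400],(700,300)),cv2.resize(b[160:300,200:340],(700,300))]))
```

```text
[599.43754003 265.28581982 212.24954313] [-1.79961833e+02 -6.97335969e-02  1.66725370e+02]
```

View pics/v1.png

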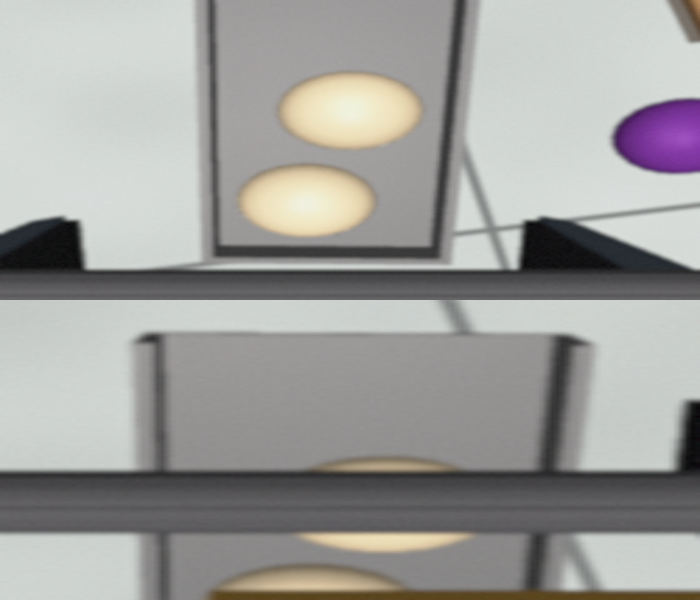

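Run:
```python
from h import *
f=load('w1');g=load('w0')
c=lambda x,y:(150+x/2.8,60+y/1.5)
d=lambda x,y:(200+x/5,160+(y-300)*140/300)
for n,p,z in(('endL',(217,246),4),('endR',(434,246),4),('L0',(215,3),4),('R0',(456,3),4),('endtopL',(210,258),34),('endtopR',(440,258),34),('s1',(307,200),25),('s2',(350,110),25)):
    print(n,np.round(ray(f,*c(*p),z),1))
for n,p,z in(('openL',(135,338),34),('openR',(592,342),34),('floorL',(165,335),4),('floorR',(556,334),4)):
    print(n,np.round(ray(g,*d(*p),z),1))
# soap centres by colour + two views triangulation
def blob(f,box):
    u0,v0,u1,v1=box;h=cv2.cvtColor(f['pixels'],cv2.COLOR_RGB2HSV)[v0:v1,u0:u1]
    m=((h[...,1]>25)&(h[...,0]>10)&(h[...,0]<35)&(h[...,2]>100)).astype(np.uint8)
    n,l,s,c=cv2.connectedComponentsWithStats(m)
    return [np.array(c[i])+[u0,v0] for i in range(1,n) if s[i,4]>100]
def tri(f,a,g,b):
    A=[];B=[]
    M=np.zeros((3,3));y=np.zeros(3)
    for k,p in((f,a),(g,b)):
        K=k['intrinsics'];T=k['cam_to_world'];r=T[:3,:3]@np.linalg.inv(K)@[*p,1];r/=np.linalg.norm(r)
        Q=np.eye(3)-np.outer(r,r);M+=Q;y+=Q@T[:3,3]
    return np.linalg.solve(M,y)
w=blob(f,(220,90,320,225));t=blob(load('top0'),(140,115,200,200));s=blob(load('scene0'),(305,148,392,218))
print(w,t,s)
w=sorted(w,key=lambda p:-p[1]);t=sorted(t,key=lambda p:p[1]);s=sorted(s,key=lambda p:-p[1])
for i in range(2):print('soap',i+1,tri(f,w[i],load('top0'),t[i]).round(1),tri(f,w[i],load('scene0'),s[i]).round(1))
```

```text
endL [662.1 210.6   4. ]
endR [685.4 309.    4. ]
L0 [471.3 259.7   4. ]
R0 [494.1 356.    4. ]
endtopL [661.4 210.5  34. ]
endtopR [684.3 307.2  34. ]
s1 [626.4 261.9  25. ]
s2 [561.4 295.2  25. ]
openL [448.8 261.   34. ]
openR [475.7 363.8  34. ]
floorL [453.9 264.5   4. ]
floorR [476.3 360.3   4. ]
[array([274.641247  , 133.40815348]), array([259.08141403, 193.10016069])] [array([178.1682243 , 137.25233645]), array([166.07929515, 157.86343612])] [array([348.20087336, 175.02183406]), array([360.78039216, 193.27058824])]
soap 1 [623.3 261.8  42.1] [626.1 261.8  26.7]
soap 2 [560.1 294.8  37.2] [560.6 294.3  28.8]
```

>>> send_rows:
  steps:
    - [[-0.215,-0.96,0,0,1],[-0.215,-0.96,0,0,1],[-0.215,-0.96,0,0,1],[-0.215,-0.96,0,0,1],[-0.215,-0.96,0,0,1]]

```text
time_s: 2.03
ee_pos: [593.9, 68.8, 213.9]
ee_rot: [180.0, -0.1, 167.0]
force: [0.4, -0.7, -0.7]
gripper_width: 91.2
gripper_force: 0.0
```

>>> send_rows:
  steps:
    - [[-0.215,-0.96,0,0,1],[-0.215,-0.96,0,0,1],[-0.215,-0.96,0,0,1],[-0.215,-0.96,0,0,1],[-0.215,-0.96,0,0,1]]

```text
time_s: 2.45
ee_pos: [592.7, -127.7, 214.1]
ee_rot: [179.9, -0.1, 166.9]
force: [0.2, -0.2, -0.5]
gripper_width: 91.5
gripper_force: 0.0
```

>>> send_rows:
  steps:
    - [[-0.215,-0.96,0,0,1],[-0.215,-0.96,0,0,1],[-0.215,-0.96,0,0,1],[-0.215,-0.96,0,0,1],[-0.215,-0.96,0,0,1]]

```text
time_s: 2.87
ee_pos: [591.6, -324.1, 214.1]
ee_rot: [179.9, -0.0, 166.9]
force: [0.8, -0.2, 0.7]
gripper_width: 91.2
gripper_force: 0.0
```

>>> send_rows:
  steps:
    - [[0,0,0,0,1]]

```text
time_s: 2.95
ee_pos: [591.1, -329.6, 213.2]
ee_rot: [-179.8, -0.0, 166.6]
force: [-0.1, 0.5, 0.2]
gripper_width: 91.2
gripper_force: 0.0
```

Run:
```python
from h import *
f=grab('wrist','w2');s=env.state();print(s['ee_pos'],s['ee_rot'])
a=cv2.imread('pics/w2.png')
cv2.imwrite('pics/v2.png',cv2.resize(a[0:256,100:420],(800,600)))
```

```text
[ 591.33065418 -326.07445008  213.1404102 ] [ 1.79968713e+02 -7.60361721e-02  1.66659086e+02]
```

View pics/v2.png

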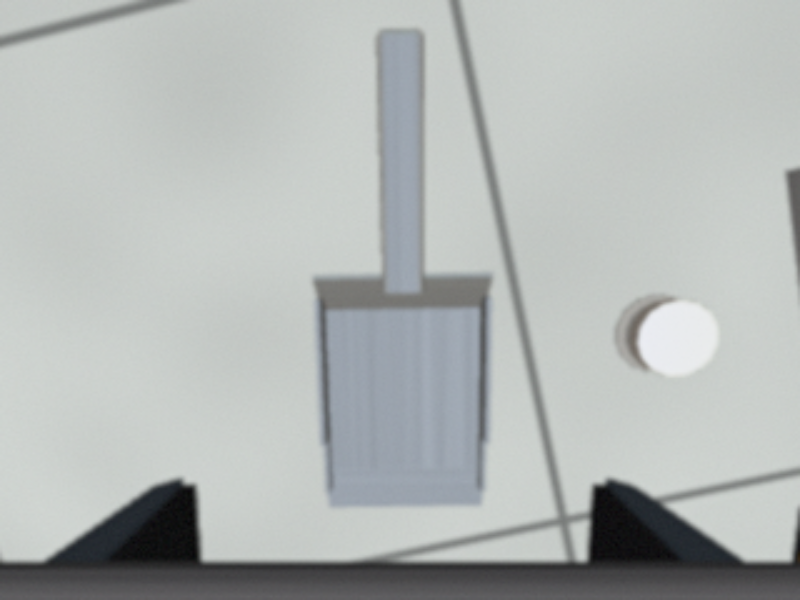

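Run:
```python
from h import *
f=load('w2');c=lambda x,y:(100+x*.4,y*.42667)
for n,p,z in(('tail',(400.5,33),68),('front',(403,292),41),('lip',(406,504),1.5),('lipL',(330,504),1.5),('lipR',(481.5,503),1.5),('bkL',(327,307),3),('bkR',(481,305),3),('topbL',(314,278),35),('topbR',(491,275),35)):
    print(n,np.round(ray(f,*c(*p),z),1))
P=cloud(f)
for y in(60,120,170,220,270):
    u,v=c(402,y);print(y,P[int(v)-1:int(v)+2,int(u)-2:int(u)+3].reshape(-1,3).mean(0).round(1))
```

```text
tail [ 437.2 -290.5   68. ]
front [ 535.6 -312.4   41. ]
lip [ 649.3 -337.1    1.5]
lipL [ 640.1 -375.7    1.5]
lipR [ 657.9 -298.7    1.5]
bkL [ 535.4 -349.9    3. ]
bkR [ 551.8 -276.8    3. ]
topbL [ 520.3 -349.1   35. ]
topbR [ 537.1 -272.8   35. ]
60 [ 445.7 -292.7   66.4]
120 [ 466.6 -297.6   60.7]
170 [ 484.7 -301.8   55.6]
220 [ 503.9 -306.3   50.4]
270 [ 525.4 -311.4   44.6]
```

>>> send_rows:
  steps:
    - [[0.895,-0.01,0,-0.07,1],[0.895,-0.01,0,0,1],[0.895,-0.01,0,0,1],[0,0,0.95,0,1],[0,0,0.95,0,1]]

```text
time_s: 3.42
ee_pos: [487.1, -299.8, 140.6]
ee_rot: [-179.9, 0.4, 167.4]
force: [0.6, 0.1, -1.1]
gripper_width: 91.1
gripper_force: 0.0
```

>>> send_rows:
  steps:
    - [[0,0,0.95,0,1],[0,0,0.9,0,1],[0,0,0.6,0,1],[0,0,0.3,0,1],[0,0,0,0,0.5]]

```text
time_s: 3.83
ee_pos: [485.0, -297.9, 25.1]
ee_rot: [179.8, -0.4, 167.4]
force: [0.5, -0.1, -0.4]
gripper_width: 87.0
gripper_force: 0.0
```

>>> send_rows:
  steps:
    - [[0,0,0,0,0],[0,0,0,0,0],[0,0,0,0,0],[0,0,0,0,0],[0,0,0,0,0]]
  squeeze: 50

```text
time_s: 4.25
ee_pos: [487.7, -302.3, 29.0]
ee_rot: [-180.0, 0.1, 167.3]
force: [-0.7, -1.0, 0.0]
gripper_width: 54.0
gripper_force: 0.0
```

>>> send_rows:
  steps:
    - [[0,0,0,0,0],[0,0,0,0,0],[0,0,0,0,0],[0,0,0,0,0],[0,0,0,0,0]]
  squeeze: 50

```text
time_s: 4.67
ee_pos: [487.1, -302.1, 27.9]
ee_rot: [180.0, -0.0, 167.3]
force: [0.1, -0.7, -0.1]
gripper_width: 20.5
gripper_force: 0.0
```

>>> send_rows:
  steps:
    - [[0,0,0,0,0],[0,0,0,0,0],[0,0,0,0,0],[0,0,-0.2,0,0],[0,0,-0.5,0,0]]
  squeeze: 60

```text
time_s: 5.08
ee_pos: [485.0, -300.7, 53.8]
ee_rot: [179.9, -0.4, 167.3]
force: [0.1, 0.2, -1.3]
gripper_width: 17.5
gripper_force: 60.0
```

>>> send_rows:
  steps:
    - [[0,0,-0.6,0,0],[0,0,-0.6,0,0],[0,0,-0.4,0,0],[0,0,0,0,0]]
  squeeze: 60

```text
time_s: 5.42
ee_pos: [489.1, -303.3, 123.9]
ee_rot: [-179.9, 0.4, 167.3]
force: [0.8, 0.1, -1.7]
gripper_width: 17.8
gripper_force: 60.0
```

Run:
```python
from h import *
f=grab('scene','s1');s=env.state();print(s['ee_pos'],s['ee_rot'],s['force'],s['gripper_force'],s['gripper_width'])
g=grab('wrist','w3')
a=cv2.imread('pics/s1.png');b=cv2.imread('pics/w3.png')
cv2.imwrite('pics/v3.png',np.hstack([cv2.resize(a[200:384,60:260],(400,368)),cv2.resize(b,(400,368))]))
```

```text
[ 488.04321983 -302.60885727  121.71829012] [-179.92823806    0.20753993  167.3203847 ] [-0.53857338 -0.20067593 -1.22026089] 59.99815821647644 17.54850959332779
```

View pics/v3.png

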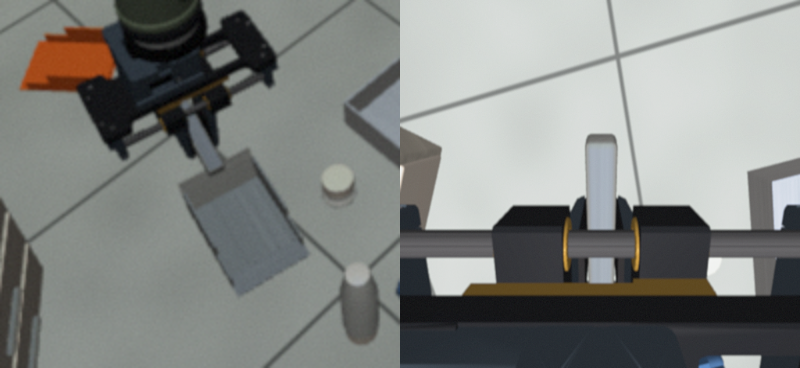

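Run:
```python
from h import *
f=load('s1')
for z in(85,93.5,100):print(z,ray(f,178.5,348,z).round(1),ray(f,213.5,328,z).round(1))
print(cloud(f)[325:336,188:200].reshape(-1,3).mean(0))
P=cloud(f)
for u,v in((194,330),(186,315),(178,300),(172,290)):print(u,v,np.median(P[v-3:v+4,u-3:u+4].reshape(-1,3),0).round(1))
```

```text
85 [ 635.4 -376.7   85. ] [ 653.8 -301.2   85. ]
93.5 [ 639.2 -378.5   93.5] [ 657.5 -303.7   93.5]
100 [ 642.2 -379.8  100. ] [ 660.3 -305.5  100. ]
[ 637.68625744 -337.33419505  106.70886163]
194 330 [ 635.2 -334.9  100.4]
186 315 [ 598.7 -325.2  100.6]
178 300 [ 561.3 -314.1  100.4]
172 290 [ 539.9 -311.1  112.5]
```

>>> send_rows:
  steps:
    - [[0,0,0,0.19,0],[0.3,0.6,0,0,0],[0.42,0.868,0,0,0],[0.42,0.868,0,0,0],[0.42,0.868,0,0,0]]

```text
time_s: 5.93
ee_pos: [455.9, -161.0, 118.1]
ee_rot: [180.0, -0.2, 165.9]
force: [0.4, -0.3, -1.5]
gripper_width: 17.6
gripper_force: 60.0
```

>>> send_rows:
  steps:
    - [[0.42,0.868,0,0,0],[0.42,0.868,0,0,0],[0.42,0.868,0,0,0],[0.42,0.868,0,0,0],[0.42,0.868,0,0,0]]

```text
time_s: 6.35
ee_pos: [416.2, 27.7, 118.7]
ee_rot: [-180.0, -0.2, 165.9]
force: [-0.6, -0.5, -2.3]
gripper_width: 17.4
gripper_force: 60.0
```

>>> send_rows:
  steps:
    - [[0.42,0.868,0,0,0],[0.42,0.868,0,0,0],[0.42,0.868,0,0,0],[0.42,0.868,0,0,0],[0.42,0.868,0,0,0]]

```text
time_s: 6.77
ee_pos: [376.7, 216.2, 118.7]
ee_rot: [-179.9, -0.1, 166.0]
force: [1.8, 0.0, -1.1]
gripper_width: 17.7
gripper_force: 60.0
```

>>> send_rows:
  steps:
    - [[0.42,0.868,0,0,0],[0.42,0.868,0,0,0],[0.13,0.26,0,0,0],[0,0,0.5,0,0],[0,0,0.4,0,0]]

```text
time_s: 7.18
ee_pos: [359.4, 302.4, 82.5]
ee_rot: [-180.0, -0.0, 166.1]
force: [-0.1, -0.6, -2.1]
gripper_width: 17.8
gripper_force: 60.0
```

>>> send_rows:
  steps:
    - [[0,0,0,0,0],[0,0,0,0,0]]

```text
time_s: 7.35
ee_pos: [359.1, 300.7, 82.6]
ee_rot: [-179.8, -0.2, 166.0]
force: [0.0, -0.1, -1.2]
gripper_width: 17.9
gripper_force: 60.0
```

Run:
```python
from h import *
s=env.state();print(s['ee_pos'],s['ee_rot'],s['force'],s['gripper_force'],s['gripper_width'])
grab('scene','s2');grab('top','t2')
a=cv2.imread('pics/s2.png');b=cv2.imread('pics/t2.png')
cv2.imwrite('pics/v4.png',np.hstack([cv2.resize(a[80:230,240:400],(448,420)),cv2.resize(b[100:250,120:240],(336,420))]))
```

```text
[359.13075093 300.66508231  82.56965122] [-1.79801969e+02 -1.55096950e-01  1.65973333e+02] [ 0.02788766 -0.12582457 -1.15275295] 59.99819755554199 17.897552869306377
```

View pics/v4.png

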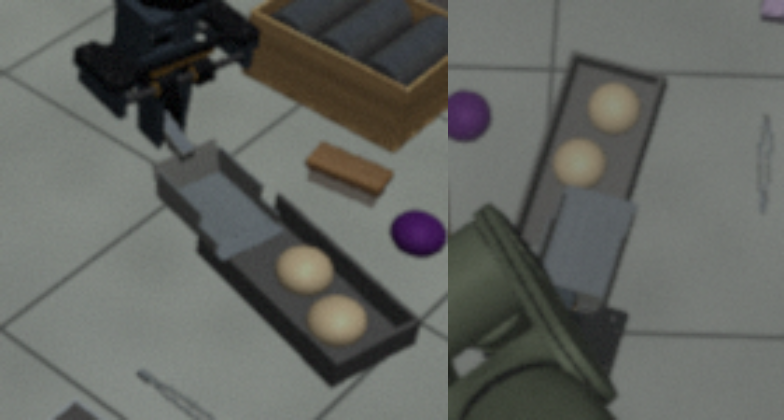

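>>> send_rows:
  steps:
    - [[0.2,0.45,0,0,0],[0.195,0.455,0,0,0],[0,0,0.5,0,0],[0,0,0.5,0,0],[0,0,0.15,0,0]]

```text
time_s: 7.87
ee_pos: [353.0, 339.9, 36.8]
ee_rot: [-179.9, -0.1, 166.0]
force: [-0.1, -0.5, -2.5]
gripper_width: 17.6
gripper_force: 60.0
```

>>> send_rows:
  steps:
    - [[0,0,0,0,0],[0,0,0.06,0,0],[0,0,0,0,0]]

```text
time_s: 8.12
ee_pos: [354.4, 340.9, 36.4]
ee_rot: [179.9, 0.1, 166.0]
force: [-0.1, -0.8, -2.3]
gripper_width: 17.8
gripper_force: 60.0
```

Run:
```python
from h import *
s=env.state();print(s['ee_pos'],s['ee_rot'],s['force'],s['torque'])
```

```text
[354.4084914  340.94977523  36.4313879 ] [1.79904474e+02 5.87406587e-02 1.65970164e+02] [-0.09101825 -0.77628704 -2.28321227] [-0.03718583  0.14704067 -0.00458696]
```

>>> send_rows:
  steps:
    - [[0,0,0.03,0,0],[0,0,0.03,0,0],[0,0,0,0,0]]

```text
time_s: 8.37
ee_pos: [353.9, 340.7, 33.5]
ee_rot: [180.0, 0.0, 166.0]
force: [-1.0, 1.1, -2.0]
gripper_width: 17.7
gripper_force: 60.0
```

>>> send_rows:
  steps:
    - [[0,0,0.025,0,0],[0,0,0,0,0]]

```text
time_s: 8.53
ee_pos: [353.7, 340.7, 32.2]
ee_rot: [180.0, 0.0, 166.0]
force: [-0.3, -0.7, -2.1]
gripper_width: 17.4
gripper_force: 60.0
```

>>> send_rows:
  steps:
    - [[0,0,0.025,0,0],[0,0,0,0,0]]

```text
time_s: 8.7
ee_pos: [353.8, 340.8, 31.3]
ee_rot: [180.0, 0.0, 166.0]
force: [-0.7, 0.3, -0.2]
gripper_width: 17.5
gripper_force: 60.0
```

>>> send_rows:
  steps:
    - [[-0.25,0,0.015,0,0],[-0.25,0,0,0,0],[-0.25,0,0,0,0],[-0.2,0,0,0,0],[-0.2,0,0,0,0]]

```text
time_s: 9.12
ee_pos: [399.8, 329.6, 31.1]
ee_rot: [179.9, 0.0, 166.0]
force: [-1.3, 0.2, 5.4]
gripper_width: 17.5
gripper_force: 60.0
```

>>> send_rows:
  steps:
    - [[-0.2,0,0,0,0],[-0.2,0,0,0,0],[-0.2,0,0,0,0],[-0.2,0,0,0,0],[-0.2,0,0,0,0]]

```text
time_s: 9.53
ee_pos: [438.3, 320.0, 31.5]
ee_rot: [179.9, 0.0, 165.9]
force: [-2.6, 0.3, 8.8]
gripper_width: 17.4
gripper_force: 60.0
```

```bash
cat > st.py <<'E'
from h import *
import sys
s=env.state();p=s['ee_pos'];E=np.array([673.7,259.5]);a=np.radians(-14);t=np.array([np.cos(a),np.sin(a)]);d=p[:2]-E
print(p.round(1),'lip along',(d@t+166).round(1),'lat',(d@[-t[1],t[0]]).round(1),'F',s['force'].round(1),'T',s['torque'].round(2),s['gripper_width'].round(1))
def soaps(tag):
    f=grab('scene',tag);u0,v0,u1,v1=305,140,400,225
    h=cv2.cvtColor(f['pixels'],cv2.COLOR_RGB2HSV)[v0:v1,u0:u1]
    m=((h[...,1]>50)&(h[...,0]>10)&(h[...,0]<35)&(h[...,2]>80)).astype(np.uint8)
    n,l,q,c=cv2.connectedComponentsWithStats(m)
    for i in range(1,n):
        if q[i,4]>60:
            k=c[i]+[u0,v0];w=ray(f,*k,26)[:2]-E;print('soap px',k.round(1),q[i],'along',(w@t).round(1),'lat',(w@[-t[1],t[0]]).round(1))
soaps(sys.argv[1])
E
python3 st.py s3
```

```text
Traceback (most recent call last):
  File "st.py", line 4, in <module>
    print(p.round(1),'lip along',(d@t+166).round(1),'lat',(d@[-t[1],t[0]]).round(1),'F',s['force'].round(1),'T',s['torque'].round(2),s['gripper_width'].round(1))
                                                                                                                                     ^^^^^^^^^^^^^^^^^^^^^^^^
AttributeError: 'float' object has no attribute 'round'
```

```bash
sed -i "s/,s\['gripper_width'\].round(1))/)/" st.py; python3 st.py s3
```

```text
[438.3 320.   31.5] lip along -77.1 lat 1.8 F [-2.6  0.3  8.8] T [0.05 0.4  0.03]
soap px [370.  142.5] [ 51   0  24   8 114] along -194.5 lat 155.0
soap px [360.  189.9] [ 42  34  27  33 513] along -57.8 lat -1.7
```

>>> send_rows:
  steps:
    - [[-0.2,-0.02,-0.01,0,0],[-0.2,-0.02,0,0,0],[-0.2,0,0,0,0],[-0.15,0,0,0,0],[-0.15,0,0,0,0]]

```text
time_s: 10.0
ee_pos: [472.7, 309.7, 31.6]
ee_rot: [179.9, -0.0, 166.0]
force: [-2.9, 0.9, 6.1]
gripper_width: 17.8
gripper_force: 60.0
```

```bash
python3 st.py s4
```

```text
[472.7 309.7  31.6] lip along -41.2 lat 0.0 F [-2.9  0.9  6.1] T [0.12 0.31 0.08]
soap px [370.1 142.5] [ 51   0  24   8 115] along -194.5 lat 155.3
soap px [360.2 190.7] [ 44  36  24  32 484] along -55.1 lat -3.1
```

Soaps are together at the end wall and the lip is sliding under them. I'll continue in finer steps.

>>> send_rows:
  steps:
    - [[-0.15,0,0,0,0],[-0.15,0,0,0,0],[-0.15,0,0,0,0],[-0.1,0,0,0,0]]

```text
time_s: 10.38
ee_pos: [493.6, 304.1, 31.6]
ee_rot: [180.0, -0.0, 165.9]
force: [-3.7, 1.2, 7.4]
gripper_width: 17.4
gripper_force: 60.0
```

>>> send_rows:
  steps:
    - [[-0.08,0,0,0,0],[-0.08,0,0,0,0],[0,0,0,0,0]]

```text
time_s: 10.63
ee_pos: [500.2, 302.4, 31.5]
ee_rot: [180.0, 0.0, 165.9]
force: [-0.9, 0.4, 5.8]
gripper_width: 17.6
gripper_force: 60.0
```

```bash
python3 st.py s5; python3 -c "
from h import *
a=cv2.imread('pics/s5.png');b=grab('top','t5');b=cv2.imread('pics/t5.png')
cv2.imwrite('pics/v5.png',np.hstack([cv2.resize(a[100:230,270:400],(450,450)),cv2.resize(b[110:210,130:210],(340,450))]))"
```

```text
[500.2 302.4  31.5] lip along -12.7 lat -0.3 F [-0.9  0.4  5.8] T [-0.1   0.06 -0.01]
soap px [370.6 142.5] [ 54   0  21   8 111] along -193.4 lat 156.4
soap px [360.8 189.8] [ 43  36  25  31 473] along -56.7 lat 0.3
```

View pics/v5.png

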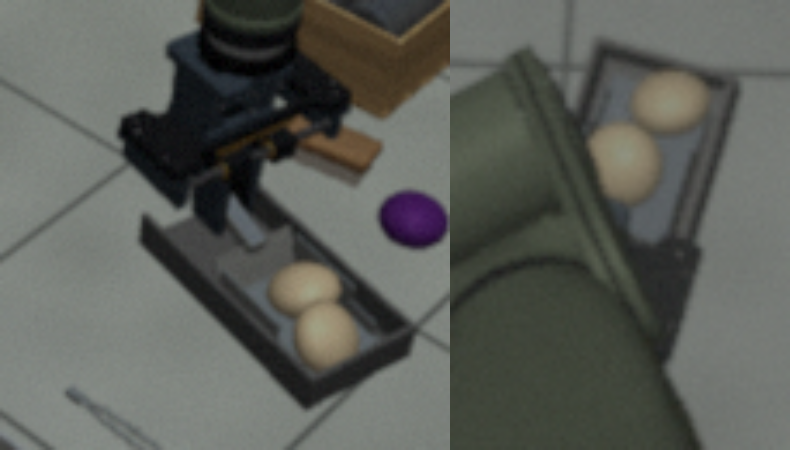

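>>> send_rows:
  steps:
    - [[-0.07,0,0,0,0],[-0.07,0,0,0,0],[-0.06,0,0,0,0],[0,0,0,0,0]]

```text
time_s: 11.07
ee_pos: [507.9, 300.6, 31.6]
ee_rot: [180.0, 0.0, 165.9]
force: [-1.9, 0.3, 6.4]
gripper_width: 17.7
gripper_force: 60.0
```

>>> send_rows:
  steps:
    - [[0.01,0,0,0,0],[0.03,0,0.04,0,0],[0.03,0,0.045,0,0],[0.03,0,0.045,0,0],[0,0,0,0,0]]
  squeeze: 15

```text
time_s: 11.48
ee_pos: [503.9, 301.6, 25.9]
ee_rot: [180.0, 0.1, 166.0]
force: [0.5, -0.0, 3.0]
gripper_width: 18.0
gripper_force: 15.0
```

```bash
python3 st.py s6
```

```text
[503.9 301.6  25.9] lip along -8.9 lat -0.3 F [ 0.5 -0.   3. ] T [-0.11 -0.2  -0.02]
soap px [371.9 142.9] [56  0 19  8 92] along -189.8 lat 158.5
soap px [361.  188.5] [ 42  34  27  31 486] along -60.3 lat 4.3
```

>>> send_rows:
  steps:
    - [[0.04,0,0.05,0,0],[0.04,0,0.05,0,0],[0,0,0,0,0]]
  squeeze: 15

```text
time_s: 11.78
ee_pos: [500.2, 302.6, 21.5]
ee_rot: [180.0, 0.0, 166.0]
force: [1.5, -0.1, 3.7]
gripper_width: 18.0
gripper_force: 15.0
```

>>> send_rows:
  steps:
    - [[0,0,0,0,0],[0,0,0,0,0],[0,0,-0.1,0,0],[0,0,-0.15,0,0],[0,0,-0.2,0,0]]
  squeeze: 60

```text
time_s: 12.2
ee_pos: [498.1, 301.8, 38.7]
ee_rot: [-179.8, -0.2, 166.0]
force: [-0.2, -0.2, -2.5]
gripper_width: 17.4
gripper_force: 60.0
```

>>> send_rows:
  steps:
    - [[0,0,-0.25,0,0],[0,0,-0.25,0,0],[0,0,-0.25,0,0],[0,0,-0.25,0,0],[0,0,-0.25,0,0]]
  squeeze: 60

```text
time_s: 12.62
ee_pos: [500.0, 302.6, 91.1]
ee_rot: [180.0, 0.0, 166.0]
force: [-0.2, 0.3, -2.7]
gripper_width: 17.3
gripper_force: 60.0
```

>>> send_rows:
  steps:
    - [[0,0,-0.25,0,0],[0,0,-0.25,0,0],[0,0,-0.2,0,0],[0,0,-0.1,0,0],[0,0,0,0,0]]
  squeeze: 60

```text
time_s: 13.03
ee_pos: [500.5, 302.9, 123.0]
ee_rot: [179.9, 0.1, 166.0]
force: [-0.2, 0.0, -3.2]
gripper_width: 17.8
gripper_force: 60.0
```

```bash
python3 st.py s7
python3 - <<'E'
from h import *
g=grab('top','t7')
for tag,b in(('s7',(270,80,420,230)),('t7',(130,90,220,210))):
    f=load(tag);P=cloud(f);u0,v0,u1,v1=b
    h=cv2.cvtColor(f['pixels'],cv2.COLOR_RGB2HSV);m=((h[...,1]>50)&(h[...,0]>10)&(h[...,0]<35)&(h[...,2]>80)).astype(np.uint8)
    z=np.zeros_like(m);z[v0:v1,u0:u1]=m[v0:v1,u0:u1]
    n,l,q,c=cv2.connectedComponentsWithStats(z)
    for i in range(1,n):
        if q[i,4]>60:Q=P[l==i];print(tag,q[i],c[i].round(1),np.median(Q,0).round(1),np.percentile(Q[:,2],[5,95]).round(1))
E
```

```text
[500.5 302.9 123. ] lip along -12.5 lat 0.2 F [-0.2  0.  -3.2] T [ 0.1   0.32 -0.03]
soap px [365.7 155.2] [ 44   0  31  33 593] along -157.7 lat 105.7
s7 [375  80  38  33 155] [396.5  96.4] [501.1 654.4  88.9] [81.4 93.1]
s7 [349 131  31  42 736] [364.6 151.5] [591.2 275.4 147.5] [ 30.2 161.2]
t7 [156 116  27  34 352] [170.1 130.5] [611.7 268.3 152.2] [139.5 159.8]
```

>>> send_rows:
  steps:
    - [[-0.022,-0.1,-0.05,0,0],[-0.022,-0.2,-0.05,0,0],[-0.022,-0.3,-0.05,0,0],[-0.022,-0.4,-0.05,0,0],[-0.022,-0.5,-0.05,0,0]]

```text
time_s: 13.55
ee_pos: [489.4, 241.9, 131.7]
ee_rot: [-180.0, -0.0, 166.0]
force: [0.4, -1.2, -3.0]
gripper_width: 17.6
gripper_force: 60.0
```

>>> send_rows:
  steps:
    - [[-0.022,-0.575,-0.05,0,0],[-0.022,-0.575,-0.05,0,0],[-0.022,-0.575,-0.05,0,0],[-0.022,-0.575,-0.05,0,0],[-0.022,-0.575,-0.05,0,0]]

```text
time_s: 13.97
ee_pos: [464.9, 128.1, 142.0]
ee_rot: [-180.0, -0.0, 166.0]
force: [-0.1, -0.3, -3.4]
gripper_width: 17.4
gripper_force: 60.0
```

>>> send_rows:
  steps:
    - [[-0.022,-0.575,-0.05,0,0],[-0.022,-0.575,-0.05,0,0],[-0.022,-0.575,-0.05,0,0],[-0.022,-0.575,-0.05,0,0],[-0.022,-0.575,-0.05,0,0]]

```text
time_s: 14.38
ee_pos: [441.0, 15.7, 152.0]
ee_rot: [-180.0, -0.0, 166.0]
force: [1.0, 0.4, -4.1]
gripper_width: 17.6
gripper_force: 60.0
```

>>> send_rows:
  steps:
    - [[-0.022,-0.575,-0.05,0,0],[-0.022,-0.5,-0.05,0,0],[-0.022,-0.4,-0.05,0,0],[-0.022,-0.3,-0.05,0,0],[-0.022,-0.2,-0.05,0,0]]

```text
time_s: 14.8
ee_pos: [426.1, -61.8, 162.0]
ee_rot: [-179.9, -0.0, 165.9]
force: [0.4, -0.2, -3.1]
gripper_width: 17.6
gripper_force: 60.0
```

>>> send_rows:
  steps:
    - [[0,-0.1,-0.05,-0.1,0],[0,0,0,-0.25,0],[0,0,0,-0.35,0],[0,0,0,-0.4,0],[0,0,0,-0.4,0]]

```text
time_s: 15.22
ee_pos: [426.4, -63.6, 163.8]
ee_rot: [180.0, -0.0, 176.5]
force: [-0.1, -0.1, -3.3]
gripper_width: 17.4
gripper_force: 60.0
```

>>> send_rows:
  steps:
    - [[0,0,0,-0.35,0],[0,0,0,-0.25,0],[0,0,0,-0.15,0],[0,0,0,0,0]]

```text
time_s: 15.55
ee_pos: [426.5, -63.5, 163.8]
ee_rot: [180.0, -0.0, -178.5]
force: [-0.5, 0.5, -3.4]
gripper_width: 17.6
gripper_force: 60.0
```

```bash
cat > sp.py <<'E'
from h import *
import sys
s=env.state();print(s['ee_pos'].round(1),s['ee_rot'].round(1),'F',s['force'].round(1),'T',s['torque'].round(2),s['gripper_force'])
tag=sys.argv[1]
for n in('scene','top'):
    f=grab(n,n+tag);P=cloud(f)
    h=cv2.cvtColor(f['pixels'],cv2.COLOR_RGB2HSV);m=((h[...,1]>50)&(h[...,0]>10)&(h[...,0]<35)&(h[...,2]>80)&(abs(P[...,1]+60)<150)&(P[...,0]>420)&(P[...,0]<760)).astype(np.uint8)
    k,l,q,c=cv2.connectedComponentsWithStats(m)
    for i in range(1,k):
        if q[i,4]>60:Q=P[l==i];print(n,'soap',q[i],c[i].round(1),np.median(Q,0).round(1),'zmax',np.percentile(Q[:,2],95).round(1))
    # scoop/steel points above rim along the pan: height profile vs x
    m=(h[...,1]<45)&(abs(P[...,1]+62)<25)&(P[...,0]>470)&(P[...,0]<640)&(P[...,2]>10)
    X=P[m]
    for a in range(470,640,20):
        b=X[(X[:,0]>=a)&(X[:,0]<a+20)]
        if len(b)>8:print(n,a+10,len(b),np.percentile(b[:,2],[10,50]).round(0),end=' | ')
    print()
E
python3 sp.py a
```

```text
[426.5 -63.5 163.8] [ 180.    -0.  -178.5] F [-0.5  0.5 -3.4] T [0.01 0.3  0.03] 59.99856412410736
scene soap [236 187  37  35 711] [254.3 203.9] [548.8 -72.6 192.8] zmax 202.2
scene 480 177 [159. 172.] | scene 500 20 [150. 152.] | scene 520 170 [15. 34.] | scene 560 10 [185. 194.] | scene 580 93 [162. 164.] | scene 600 67 [162. 164.] | 
top soap [281 137  19  13 116] [289.9 142.4] [574.2 -67.3 196.1] zmax 201.5
top 560 34 [197. 201.] | top 580 22 [160. 175.] | top 600 16 [161. 164.] |
```

>>> send_rows:
  steps:
    - [[0,0,0,0,0]]
  squeeze: 20

```text
time_s: 15.73
ee_pos: [426.9, -63.6, 163.8]
ee_rot: [180.0, 0.0, -178.5]
force: [0.4, -0.4, -4.1]
gripper_width: 18.3
gripper_force: 20.0
```

>>> send_rows:
  steps:
    - [[0,0,0,0,0],[0,0,0,0,0]]
  squeeze: 60

```text
time_s: 15.9
ee_pos: [426.8, -63.6, 163.7]
ee_rot: [180.0, -0.0, -178.5]
force: [0.7, -0.4, -3.3]
gripper_width: 17.5
gripper_force: 60.0
```

```bash
python3 sp.py b
```

```text
[426.8 -63.6 163.7] [ 180.    -0.  -178.5] F [ 0.7 -0.4 -3.3] T [ 0.03  0.33 -0.01] 59.99894678592682
scene soap [236 188  37  37 726] [254.1 206. ] [548.1 -72.7 185.8] zmax 193.3
scene 480 182 [154. 168.] | scene 500 24 [147. 147.] | scene 520 172 [17. 36.] | scene 560 12 [149. 184.] | scene 580 92 [152. 154.] | scene 600 60 [152. 154.] | 
top soap [282 139  17  11 104] [290. 143.] [574.7 -68.2 188. ] zmax 192.7
top 560 28 [188. 193.] | top 580 22 [151. 162.] | top 600 16 [151. 155.] |
```

>>> send_rows:
  steps:
    - [[0,0,0.2,0,0],[0,0,0.25,0,0],[0,0,0.17,0,0],[0,0,0,0,0]]
  squeeze: 60

```text
time_s: 16.33
ee_pos: [425.5, -63.4, 137.2]
ee_rot: [180.0, -0.2, -178.5]
force: [-0.5, 0.2, -3.8]
gripper_width: 17.6
gripper_force: 60.0
```

>>> send_rows:
  steps:
    - [[0,0,0,0,0]]
  squeeze: 20

```text
time_s: 16.42
ee_pos: [426.6, -63.6, 138.4]
ee_rot: [180.0, -0.1, -178.5]
force: [1.0, 0.1, -2.8]
gripper_width: 18.0
gripper_force: 20.0
```

>>> send_rows:
  steps:
    - [[0,0,0,0,0]]
  squeeze: 60

```text
time_s: 16.5
ee_pos: [427.1, -63.7, 139.0]
ee_rot: [180.0, 0.0, -178.5]
force: [-0.2, -0.7, -3.7]
gripper_width: 17.6
gripper_force: 60.0
```

>>> send_rows:
  steps:
    - [[0,0,0,0,0]]
  squeeze: 20

```text
time_s: 16.58
ee_pos: [427.4, -63.7, 139.3]
ee_rot: [-180.0, 0.1, -178.5]
force: [0.3, -0.4, -2.5]
gripper_width: 18.2
gripper_force: 20.0
```

>>> send_rows:
  steps:
    - [[0,0,0,0,0],[0,0,0,0,0]]
  squeeze: 60

```text
time_s: 16.75
ee_pos: [427.1, -63.7, 139.2]
ee_rot: [-180.0, 0.0, -178.5]
force: [-0.2, 1.1, -2.7]
gripper_width: 17.5
gripper_force: 60.0
```

```bash
python3 sp.py c
```

```text
[427.1 -63.7 139.2] [-180.     0.  -178.5] F [-0.2  1.1 -2.7] T [0.1  0.34 0.  ] 59.998900294303894
scene soap [236 198  36  39 750] [254.2 216.6] [546.7 -71.7 148.1] zmax 155.3
scene 480 176 [119. 135.] | scene 500 26 [113. 115.] | scene 520 133 [15. 37.] | scene 560 12 [143. 149.] | scene 580 85 [110. 112.] | scene 600 24 [110. 113.] | 
top soap [281 143  17  10 102] [289.2 146.8] [574.8 -71.5 148. ] zmax 153.0
top 560 16 [149. 153.] | top 580 13 [109. 134.] | top 600 10 [110. 132.] |
```

>>> send_rows:
  steps:
    - [[0,0,0,0,0]]
  squeeze: 20

```text
time_s: 16.93
ee_pos: [427.0, -63.6, 139.1]
ee_rot: [180.0, 0.0, -178.5]
force: [-0.1, -0.0, -3.3]
gripper_width: 18.0
gripper_force: 20.0
```

>>> send_rows:
  steps:
    - [[0,0,0,0,0]]
  squeeze: 60

```text
time_s: 17.02
ee_pos: [426.8, -63.6, 139.0]
ee_rot: [180.0, 0.0, -178.5]
force: [-0.1, -0.8, -2.8]
gripper_width: 17.5
gripper_force: 60.0
```

>>> send_rows:
  steps:
    - [[0,0,0,0,0]]
  squeeze: 20

```text
time_s: 17.1
ee_pos: [426.9, -63.6, 139.0]
ee_rot: [180.0, 0.0, -178.5]
force: [0.8, -0.1, -3.2]
gripper_width: 18.2
gripper_force: 20.0
```

>>> send_rows:
  steps:
    - [[0,0,0,0,0],[0,0,0,0,0]]
  squeeze: 60

```text
time_s: 17.27
ee_pos: [426.9, -63.6, 138.9]
ee_rot: [180.0, 0.0, -178.5]
force: [0.5, -0.6, -3.1]
gripper_width: 17.6
gripper_force: 60.0
```

```bash
python3 sp.py d
```

```text
[426.9 -63.6 138.9] [ 180.     0.  -178.5] F [ 0.5 -0.6 -3.1] T [ 0.03  0.3  -0.01] 59.99899864196777
scene soap [238 200  35  42 778] [255.3 220. ] [548.5 -70.8 137. ] zmax 146.2
scene 480 180 [110. 126.] | scene 500 30 [106. 109.] | scene 520 114 [17. 42.] | scene 540 13 [102. 106.] | scene 560 14 [132. 137.] | scene 580 50 [ 95. 104.] | 
top soap [281 144  16   9  90] [288.8 147.5] [576.7 -72.2 135.5] zmax 140.5
top 560 12 [133. 140.] |
```

>>> send_rows:
  steps:
    - [[0,0,0.15,0,0],[0,0,0.2,0,0],[0,0,0.1,0,0],[0,0,0,0,0]]
  squeeze: 60

```text
time_s: 17.7
ee_pos: [425.7, -63.4, 119.4]
ee_rot: [180.0, -0.2, -178.5]
force: [0.1, 0.1, -3.7]
gripper_width: 18.1
gripper_force: 60.0
```

>>> send_rows:
  steps:
    - [[0,0,0,0,0]]
  squeeze: 20

```text
time_s: 17.78
ee_pos: [426.6, -63.6, 120.4]
ee_rot: [180.0, -0.1, -178.5]
force: [0.3, -0.0, -3.5]
gripper_width: 17.8
gripper_force: 20.0
```

>>> send_rows:
  steps:
    - [[0,0,0,0,0],[0,0,0,0,0],[0,0,0,0,0]]
  squeeze: 60

```text
time_s: 18.03
ee_pos: [427.1, -63.7, 121.2]
ee_rot: [180.0, 0.0, -178.5]
force: [0.3, -0.0, -2.7]
gripper_width: 17.7
gripper_force: 60.0
```

```bash
python3 sp.py e
```

```text
[427.1 -63.7 121.2] [ 180.     0.  -178.5] F [ 0.3 -0.  -2.7] T [ 0.01  0.37 -0.01] 59.99892711639404
scene soap [237 205  36  43 777] [255.3 225.8] [547.  -70.5 114.5] zmax 125.3
scene 480 165 [ 90. 104.] | scene 500 28 [85. 87.] | scene 520 91 [18. 84.] | scene 540 19 [81. 83.] | scene 560 18 [109. 115.] | scene 580 29 [ 72. 100.] | scene 600 10 [88. 90.] | 
top soap [280 146  16   9  90] [288.1 149.6] [577.1 -71.8 111.8] zmax 118.2
top 560 11 [114. 117.] |
```

>>> send_rows:
  steps:
    - [[0,0,0,0,0]]
  squeeze: 20

```text
time_s: 18.22
ee_pos: [427.1, -63.7, 121.1]
ee_rot: [-180.0, 0.0, -178.5]
force: [0.8, 0.6, -2.9]
gripper_width: 18.1
gripper_force: 20.0
```

>>> send_rows:
  steps:
    - [[0,0,0,0,0],[0,0,0,0,0],[0,0,0,0,0]]
  squeeze: 60

```text
time_s: 18.47
ee_pos: [426.9, -63.6, 120.9]
ee_rot: [180.0, 0.0, -178.5]
force: [0.4, 0.2, -3.5]
gripper_width: 17.7
gripper_force: 60.0
```

```bash
python3 sp.py f
```

```text
[426.9 -63.6 120.9] [ 180.     0.  -178.5] F [ 0.4  0.2 -3.5] T [0.02 0.3  0.02] 59.99900758266449
scene soap [237 206  36  43 782] [255.1 226.7] [547.3 -70.  110.3] zmax 122.0
scene 480 150 [ 87. 100.] | scene 500 30 [81. 84.] | scene 520 93 [20. 80.] | scene 540 20 [77. 80.] | scene 560 16 [106. 111.] | scene 580 26 [67. 92.] | scene 600 11 [81. 83.] | 
top soap [280 147  16   8  77] [288.1 150.1] [576.2 -72.  106.8] zmax 113.7
top 560 10 [108. 112.] |
```

>>> send_rows:
  steps:
    - [[0,0,0,0,0]]
  squeeze: 17

```text
time_s: 18.65
ee_pos: [427.1, -63.6, 121.0]
ee_rot: [180.0, 0.0, -178.5]
force: [0.7, 0.5, -2.2]
gripper_width: 18.3
gripper_force: 17.0
```

>>> send_rows:
  steps:
    - [[0,0,0,0,0],[0,0,0,0,0],[0,0,0,0,0]]
  squeeze: 60

```text
time_s: 18.9
ee_pos: [426.9, -63.6, 120.9]
ee_rot: [180.0, -0.0, -178.5]
force: [-0.6, 0.7, -3.1]
gripper_width: 17.8
gripper_force: 60.0
```

```bash
python3 sp.py g
```

```text
[426.9 -63.6 120.9] [ 180.    -0.  -178.5] F [-0.6  0.7 -3.1] T [-0.01  0.3   0.02] 59.9989253282547
scene soap [237 207  24  23 393] [248.5 217.7] [516.5 -60.2 109.8] zmax 118.4
scene soap [254 232  23  23 391] [265.5 243.1] [589.  -77.7  93.1] zmax 103.1
scene 480 105 [82. 89.] | scene 500 32 [77. 79.] | scene 520 95 [22. 73.] | scene 540 126 [67. 70.] | scene 560 17 [64. 95.] | scene 580 22 [92. 99.] | scene 600 17 [66. 74.] | 
top soap [278 143  17  11 122] [286.7 147.4] [588.8 -70.3  93.8] zmax 100.4
top 580 15 [88. 97.] | top 600 11 [76. 78.] |
```

>>> send_rows:
  steps:
    - [[0,0,0,0,0],[0,0,0,0,0],[0,0,0,0,0]]

```text
time_s: 19.25
ee_pos: [427.1, -63.7, 121.0]
ee_rot: [-180.0, 0.0, -178.5]
force: [-1.1, 0.4, -2.5]
gripper_width: 17.7
gripper_force: 60.0
```

```bash
python3 sp.py i
```

```text
[427.1 -63.7 121. ] [-180.     0.  -178.5] F [-1.1  0.4 -2.5] T [-0.06  0.23  0.02] 59.99912202358246
scene soap [237 207  24  23 386] [248.5 217.7] [516.6 -59.5 109.7] zmax 119.4
scene soap [263 251  20  23 350] [272.7 262.4] [615.9 -82.1  47.2] zmax 58.7
scene 480 107 [83. 90.] | scene 500 31 [77. 80.] | scene 520 98 [22. 74.] | scene 540 164 [66. 70.] | scene 560 161 [61. 65.] | scene 580 64 [58. 61.] | scene 600 19 [49. 54.] | scene 620 22 [19. 37.] | 
top soap [277 143  17  11 111] [285.6 147.5] [601.7 -70.5  46.9] zmax 53.9
top 580 12 [45. 53.] | top 600 11 [36. 44.] |
```

>>> send_rows:
  steps:
    - [[0,0,0,0,0],[0,0,0,0,0],[0,0,0,0,0],[0,0,0,0,0]]

```text
time_s: 19.68
ee_pos: [426.9, -63.7, 120.9]
ee_rot: [180.0, 0.0, -178.5]
force: [-0.5, -1.5, -2.0]
gripper_width: 17.5
gripper_force: 60.0
```

```bash
python3 sp.py j
```

```text
[426.9 -63.7 120.9] [ 180.     0.  -178.5] F [-0.5 -1.5 -2. ] T [-0.04  0.18  0.02] 59.9991899728775
scene soap [237 207  24  23 389] [248.4 217.7] [515.8 -60.5 109.6] zmax 118.4
scene soap [256 248  23  22 348] [267.4 259.1] [596.4 -78.6  36.9] zmax 45.7
scene 480 104 [83. 88.] | scene 500 33 [76. 80.] | scene 520 98 [21. 74.] | scene 540 159 [67. 69.] | scene 560 160 [61. 65.] | scene 580 76 [40. 59.] | scene 600 24 [28. 39.] | scene 620 10 [17. 21.] | 
top soap [278 144  16  10  94] [285.7 147.8] [601.  -69.6  42.5] zmax 49.5
top 580 20 [47. 49.] |
```

Run:
```python
from h import *
a=cv2.imread('pics/scenej.png');b=cv2.imread('pics/topj.png')
cv2.imwrite('pics/v6.png',np.hstack([cv2.resize(a[180:320,200:340],(450,450)),cv2.resize(b[100:200,240:320],(340,450))]))
```

```text
(no output)
```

View pics/v6.png

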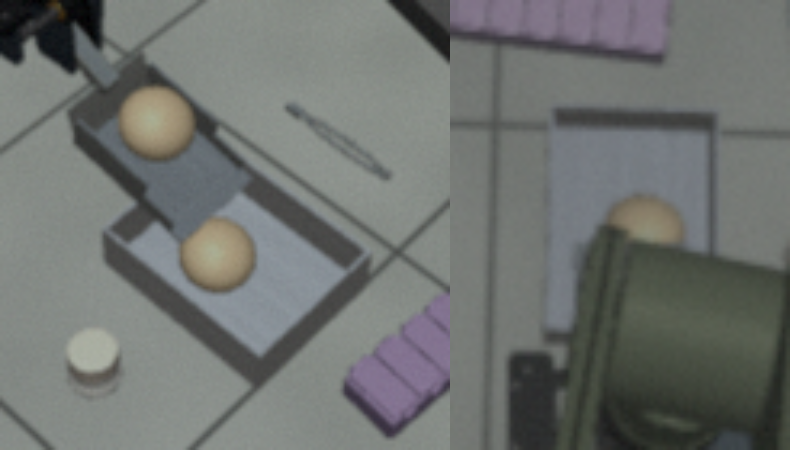

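>>> send_rows:
  steps:
    - [[0,0.03,-0.05,0,0],[0,0.08,-0.12,0,0],[-0.08,0.12,-0.13,0,0],[-0.14,0.08,-0.08,0,0],[-0.18,0.04,-0.02,0,0]]

```text
time_s: 20.2
ee_pos: [443.5, -48.7, 138.0]
ee_rot: [-180.0, 0.1, -178.5]
force: [0.2, -0.7, -3.1]
gripper_width: 17.6
gripper_force: 60.0
```

>>> send_rows:
  steps:
    - [[-0.16,0,0,0,0],[-0.1,0,0,0,0],[-0.06,0,0,0,0],[-0.03,0,0,0,0],[0,0,0,0,0]]

```text
time_s: 20.62
ee_pos: [456.6, -48.9, 136.6]
ee_rot: [180.0, -0.0, -178.5]
force: [-0.2, 0.4, -2.4]
gripper_width: 17.9
gripper_force: 60.0
```

>>> send_rows:
  steps:
    - [[0,0,0,0,0]]
  squeeze: 14

```text
time_s: 20.7
ee_pos: [456.2, -48.9, 136.7]
ee_rot: [180.0, -0.1, -178.5]
force: [-0.3, 0.5, -2.7]
gripper_width: 17.9
gripper_force: 14.0
```

>>> send_rows:
  steps:
    - [[0,0,0,0,0],[0,0,0,0,0],[0,0,0,0,0]]
  squeeze: 60

```text
time_s: 20.95
ee_pos: [456.3, -48.9, 136.9]
ee_rot: [180.0, -0.0, -178.5]
force: [-0.2, 0.1, -2.6]
gripper_width: 17.3
gripper_force: 60.0
```

```bash
python3 sp.py k
```

```text
[456.3 -48.9 136.9] [ 180.    -0.  -178.5] F [-0.2  0.1 -2.6] T [ 0.02  0.24 -0.02] 59.999147057533264
scene soap [251 207  24  23 390] [262.6 217.9] [549.  -45.8 123.5] zmax 133.1
scene soap [255 249  23  21 313] [266.3 259.8] [596.3 -82.3  35.3] zmax 44.1
scene 480 731 [154. 375.] | scene 500 465 [104. 143.] | scene 520 168 [16. 45.] | scene 540 99 [ 89. 100.] | scene 560 158 [83. 88.] | scene 580 170 [78. 83.] | scene 600 170 [41. 76.] | scene 620 10 [18. 21.] | 
top 480 161 [493. 503.] |
```

>>> send_rows:
  steps:
    - [[0,0,0,0,0]]
  squeeze: 10

```text
time_s: 21.13
ee_pos: [456.6, -48.9, 137.0]
ee_rot: [180.0, 0.0, -178.5]
force: [1.0, 0.4, -2.0]
gripper_width: 17.5
gripper_force: 10.0
```

>>> send_rows:
  steps:
    - [[0,0,0,0,0],[0,0,0,0,0],[0,0,0,0,0],[0,0,0,0,0]]
  squeeze: 60

```text
time_s: 21.47
ee_pos: [456.5, -48.8, 136.9]
ee_rot: [180.0, -0.0, -178.5]
force: [-0.9, -0.9, -2.9]
gripper_width: 17.7
gripper_force: 60.0
```

```bash
python3 sp.py l
```

```text
[456.5 -48.8 136.9] [ 180.    -0.  -178.5] F [-0.9 -0.9 -2.9] T [-0.01  0.21  0.01] 59.99911844730377
scene soap [265 222  23  24 388] [276.4 234.2] [594.1 -46.  101.3] zmax 111.8
scene soap [254 249  24  20 274] [265.1 259.3] [593.8 -83.3  35.1] zmax 42.2
scene 480 706 [152. 369.] | scene 500 480 [ 96. 138.] | scene 520 223 [21. 89.] | scene 540 151 [80. 85.] | scene 560 140 [74. 80.] | scene 580 126 [64. 71.] | scene 600 88 [34. 63.] | scene 620 9 [22. 27.] | 
top 480 156 [495. 503.] |
```

Soap2 is sliding down the pan now; let it run.

>>> send_rows:
  steps:
    - [[0,0,0,0,0],[0,0,0,0,0],[0,0,0,0,0],[0,0,0,0,0],[0,0,0,0,0]]

```text
time_s: 21.98
ee_pos: [456.6, -48.9, 137.0]
ee_rot: [180.0, 0.0, -178.5]
force: [-0.1, 0.2, -2.2]
gripper_width: 17.7
gripper_force: 60.0
```

```bash
python3 sp.py m
```

```text
[456.6 -48.9 137. ] [ 180.     0.  -178.5] F [-0.1  0.2 -2.2] T [ 0.01  0.16 -0.02] 59.999322295188904
scene soap [255 249  23  20 279] [265.3 259.4] [594.1 -83.   34.9] zmax 42.2
scene soap [290 252  19  22 257] [298.3 262.1] [660.7 -43.6  52.7] zmax 61.0
scene 480 735 [152. 374.] | scene 500 504 [ 96. 138.] | scene 520 221 [19. 89.] | scene 540 159 [81. 85.] | scene 560 177 [74. 78.] | scene 580 178 [66. 71.] | scene 600 113 [36. 65.] | 
top soap [266 125  16  12 130] [274.  130.3] [651.7 -34.3  53.3] zmax 60.1
top 480 154 [495. 503.] | top 500 9 [485. 489.] |
```

>>> send_rows:
  steps:
    - [[0,0,-0.5,0,0],[0.2,0,-0.6,0,0],[0.6,0,-0.5,0,0],[0.6,0,0,0,0],[0.3,0,0,0,0]]

```text
time_s: 22.5
ee_pos: [386.6, -50.6, 201.7]
ee_rot: [-180.0, 0.0, -178.5]
force: [-0.2, 0.2, -1.9]
gripper_width: 17.6
gripper_force: 60.0
```

```bash
python3 sp.py n
python3 - <<'E'
from h import *
a=cv2.imread('pics/scenen.png');b=cv2.imread('pics/topn.png')
cv2.imwrite('pics/v7.png',np.hstack([cv2.resize(a[180:320,200:340],(450,450)),cv2.resize(b[100:200,240:320],(340,450))]))
f=load('topn');P=cloud(f);h=cv2.cvtColor(f['pixels'],cv2.COLOR_RGB2HSV)
g=load('scenen');Q=cloud(g)
# surface points of soap2 (scene view): fit spheroid tilt roughly -> heights by x
hh=cv2.cvtColor(g['pixels'],cv2.COLOR_RGB2HSV)
m=(hh[...,1]>50)&(hh[...,0]>10)&(hh[...,0]<35)&(hh[...,2]>80)&(Q[...,0]>620)&(Q[...,0]<720)&(abs(Q[...,1]+50)<70)
X=Q[m]
for a in range(620,720,10):
    b=X[(X[:,0]>=a)&(X[:,0]<a+10)]
    if len(b):print(a,len(b),b[:,2].mean().round(1),b[:,1].min().round(0),b[:,1].max().round(0))
E
```

```text
[386.6 -50.6 201.7] [-180.     0.  -178.5] F [-0.2  0.2 -1.9] T [-0.03  0.18 -0.03] 59.99930799007416
scene soap [254 248  23  21 334] [264.5 257.5] [586.4 -80.   37. ] zmax 43.8
scene soap [290 252  19  22 254] [298.5 262. ] [660.9 -43.5  52.8] zmax 61.2
scene 480 129 [142. 145.] | scene 500 159 [135. 139.] | scene 520 316 [ 18. 127.] | scene 560 11 [29. 37.] | scene 580 13 [33. 36.] | scene 600 29 [22. 35.] | 
top soap [265 125  17  13 143] [273.3 130.8] [650.6 -30.8  52.4] zmax 59.5
top soap [277 148  17  17 172] [285.3 155.8] [576.3 -69.7  36.2] zmax 42.7
top 560 12 [22. 25.] | top 580 32 [30. 41.] | top 600 9 [23. 30.] | 
640 35 49.7 -59.0 -24.0
650 82 53.0 -62.0 -13.0
660 99 51.3 -62.0 -15.0
670 38 49.8 -54.0 -19.0
```

```bash
cat > fit.py <<'E'
from h import *
import sys
from scipy.optimize import least_squares
tag=sys.argv[1]; S=[]
for n in('scene','top'):
    g=load(n+tag);Q=cloud(g);h=cv2.cvtColor(g['pixels'],cv2.COLOR_RGB2HSV)
    m=(h[...,1]>45)&(h[...,0]>10)&(h[...,0]<35)&(h[...,2]>80)&(Q[...,0]>500)&(Q[...,0]<690)&(abs(Q[...,1]+60)<70)&(Q[...,2]<80)
    k,l,q,c=cv2.connectedComponentsWithStats(m.astype(np.uint8))
    b=sorted([(np.median(Q[l==i][:,0]),q[i,4],Q[cv2.erode((l==i).astype(np.uint8),np.ones((3,3)))>0]) for i in range(1,k) if q[i,4]>60],key=lambda t:t[0])
    print(n,[(round(float(x)),a) for x,a,_ in b]); S.append([t[2] for t in b])
for i in range(min(map(len,S))):
    X=np.vstack([S[0][i],S[1][i]]);best=None
    w=np.r_[np.full(len(S[0][i]),1.),np.full(len(S[1][i]),1.)]
    for ax in((0,0),(.8,0),(.8,1.57),(.8,3.14),(.8,-1.57),(1.5,0),(1.5,1.57)):
        def r(p):
            a=np.array([np.sin(p[3])*np.cos(p[4]),np.sin(p[3])*np.sin(p[4]),np.cos(p[3])]);d=X-p[:3];s=d@a
            rr=np.sqrt(np.maximum((d**2).sum(1)-s**2,0)+1e-9);return (np.sqrt((rr/30)**2+(s/20)**2)-1)*25
        o=least_squares(r,[*X.mean(0)-[0,0,12],*ax],loss='soft_l1')
        if best is None or o.cost<best.cost:best=o
    p=best.x;a=np.array([np.sin(p[3])*np.cos(p[4]),np.sin(p[3])*np.sin(p[4]),np.cos(p[3])])
    print('soap',i,'c',p[:3].round(1),'axis',a.round(2),'top z',(p[2]+np.sqrt(900*(1-a[2]**2)+400*a[2]**2)).round(1),'cost/pt',round(best.cost/len(X),2))
E
python3 fit.py n
python3 - <<'E'
from h import *
f=load('topn');P=cloud(f);u0,v0=255,112
# tin rim: depth points near z=45 in top view
m=(P[...,2]>36)&(P[...,2]<56)&(abs(P[...,1]+60)<80)&(P[...,0]>490)&(P[...,0]<690)
h=cv2.cvtColor(f['pixels'],cv2.COLOR_RGB2HSV);m&=h[...,1]<40
X=P[m];
for lo in(-110,-80,-50,-20):
    b=X[(X[:,1]>lo)&(X[:,1]<lo+20)];b=b[b[:,0]>630];print(lo,len(b),np.median(b[:,0]).round(1) if len(b) else '',np.median(b[:,2]).round(1) if len(b) else '')
E
```

```text
scene [(588, np.int32(361)), (661, np.int32(264))]
top [(577, np.int32(205)), (651, np.int32(166))]
soap 0 c [587.6 -71.7  22. ] axis [ 0.41 -0.09  0.91] top z 44.1 cost/pt 1.09
soap 1 c [657.  -31.5  31.2] axis [ 0.98  0.17 -0.1 ] top z 61.1 cost/pt 0.84
-110 13 677.8 41.8
-80 11 677.2 42.1
-50 9 676.1 42.0
-20 25 671.1 43.3
```

>>> send_rows:
  steps:
    - [[-0.6,0.04,0,0,0],[-0.8,0.04,0,0,0],[-0.9,0.04,0,0,0],[-0.8,0.04,0.1,0,0],[-0.5,0,0.3,0,0]]

```text
time_s: 23.02
ee_pos: [537.8, -40.2, 185.1]
ee_rot: [-180.0, 0.3, -178.5]
force: [0.9, 0.3, -1.1]
gripper_width: 17.9
gripper_force: 60.0
```

>>> send_rows:
  steps:
    - [[-0.29,0,0.35,0,0],[0,0,0.29,0,0],[0,0,0,0,0]]

```text
time_s: 23.27
ee_pos: [543.5, -39.9, 155.4]
ee_rot: [179.9, -0.4, -178.5]
force: [-0.6, 0.1, -1.5]
gripper_width: 17.6
gripper_force: 60.0
```

```bash
cat > pan.py <<'E'
from h import *
import sys
s=env.state();print(s['ee_pos'].round(1),s['force'].round(1))
G=s['ee_pos']+[0,0,19];tag=sys.argv[1]
for n in('scene','top'):
    f=grab(n,n+tag);P=cloud(f);h=cv2.cvtColor(f['pixels'],cv2.COLOR_RGB2HSV)
    m=(h[...,1]<45)&(abs(P[...,1]-G[1])<30)&(P[...,0]>G[0]+60)&(P[...,0]<G[0]+175)&(P[...,2]>G[2]-160)&(P[...,2]<G[2])&(P[...,2]>52)
    X=P[m]
    if len(X)>40:
        L=cv2.fitLine(X[:,[0,2]].astype(np.float32),cv2.DIST_HUBER,0,.01,.01).ravel();print(n,len(X),'tilt',np.degrees(np.arctan2(-L[1],L[0])).round(1),'pt',L[2:].round(1),'xmax',np.percentile(X[:,0],99).round(1),'zmin',np.percentile(X[:,2],1).round(1))
E
python3 pan.py o; python3 fit.py o
```

```text
[543.5 -39.9 155.4] [-0.6  0.1 -1.5]
scene 780 tilt 19.1 pt [647.   94.3] xmax 685.6 zmin 78.9
scene [(587, np.int32(358))]
top []
```

>>> send_rows:
  steps:
    - [[0,0,0.2,0,0],[0,0,0.2,0,0],[0,0,0.1,0,0],[0,0,0.07,0,0],[0,0,0,0,0]]

```text
time_s: 23.78
ee_pos: [543.3, -40.2, 135.9]
ee_rot: [180.0, -0.1, -178.5]
force: [0.7, -0.1, -1.4]
gripper_width: 17.7
gripper_force: 60.0
```

>>> send_rows:
  steps:
    - [[0,0,0.04,0,0],[0,0,0,0,0]]

```text
time_s: 23.95
ee_pos: [544.0, -40.2, 135.0]
ee_rot: [180.0, 0.0, -178.5]
force: [-0.5, -0.7, -2.0]
gripper_width: 17.3
gripper_force: 60.0
```

>>> send_rows:
  steps:
    - [[0,0,0.05,0,0],[0,0,0.03,0,0],[0,0,0,0,0]]

```text
time_s: 24.2
ee_pos: [543.8, -40.2, 131.6]
ee_rot: [180.0, -0.0, -178.5]
force: [-0.8, 0.3, -1.9]
gripper_width: 17.3
gripper_force: 60.0
```

>>> send_rows:
  steps:
    - [[0.06,0,0.02,0,0],[0.08,0,0,0,0],[0.08,0,0,0,0],[0,0,0,0,0]]

```text
time_s: 24.53
ee_pos: [534.5, -40.5, 131.1]
ee_rot: [180.0, 0.0, -178.5]
force: [0.7, -0.2, -1.0]
gripper_width: 17.7
gripper_force: 60.0
```

```bash
python3 pan.py p; python3 fit.py p
```

```text
[534.5 -40.5 131.1] [ 0.7 -0.2 -1. ]
scene 773 tilt 18.8 pt [638.4  70.8] xmax 677.3 zmin 55.9
scene [(589, np.int32(347))]
top []
```

>>> send_rows:
  steps:
    - [[0.05,0,0.04,0,0],[0.08,0,0.02,0,0],[0.1,0,0,0,0],[0.1,0,0,0,0],[0,0,0,0,0]]

```text
time_s: 25.05
ee_pos: [523.1, -40.9, 130.1]
ee_rot: [-180.0, 0.3, -178.5]
force: [1.1, 0.4, 4.2]
gripper_width: 17.3
gripper_force: 60.0
```

>>> send_rows:
  steps:
    - [[0.1,0,0,0,0],[0.1,0,0,0,0],[0.1,0,0,0,0],[0,0,0,0,0]]

```text
time_s: 25.38
ee_pos: [507.3, -41.0, 128.0]
ee_rot: [180.0, -0.3, -178.5]
force: [-0.9, 1.0, -2.3]
gripper_width: 17.9
gripper_force: 60.0
```

```bash
python3 pan.py q; python3 fit.py q
```

```text
[507.3 -41.  128. ] [-0.9  1.  -2.3]
scene 757 tilt 17.7 pt [612.2  69.8] xmax 651.8 zmin 55.9
scene [(587, np.int32(326))]
top []
```

>>> send_rows:
  steps:
    - [[0,0,-0.5,0,0],[0.3,0,-0.7,0,0],[0.8,0,-0.6,0,0],[0.9,0,0,0,0],[0.8,0,0,0,0]]

```text
time_s: 25.9
ee_pos: [395.9, -43.9, 200.6]
ee_rot: [180.0, -0.1, -178.5]
force: [-1.1, 0.4, -2.5]
gripper_width: 17.4
gripper_force: 60.0
```

>>> send_rows:
  steps:
    - [[0.3,0,0,0,0],[0,0,0,0,0]]

```text
time_s: 26.07
ee_pos: [381.9, -44.0, 199.7]
ee_rot: [180.0, -0.3, -178.5]
force: [0.4, -0.1, -2.2]
gripper_width: 17.4
gripper_force: 60.0
```

```bash
python3 pan.py r; python3 fit.py r
```

```text
[381.9 -44.  199.7] [ 0.4 -0.1 -2.2]
scene 733 tilt 17.8 pt [486.8 141.6] xmax 526.8 zmin 126.9
scene [(601, np.int32(724))]
top [(595, np.int32(372))]
soap 0 c [602.3 -55.   31. ] axis [-0.17  0.19 -0.97] top z 51.8 cost/pt 7.43
```

Run:
```python
from h import *
for n in('scene','top'):
    g=load(n+'r');Q=cloud(g);h=cv2.cvtColor(g['pixels'],cv2.COLOR_RGB2HSV)
    m=(h[...,1]>45)&(h[...,0]>10)&(h[...,0]<35)&(h[...,2]>80)&(Q[...,0]>500)&(Q[...,0]<690)&(abs(Q[...,1]+60)<70)&(Q[...,2]<80)
    X=Q[m]; _,lab,c=cv2.kmeans(X[:,:2].astype(np.float32),2,None,(3,50,.1),5,cv2.KMEANS_PP_CENTERS);lab=lab.ravel()
    for i in(0,1):
        Y=X[lab==i];t=Y[Y[:,2]>np.percentile(Y[:,2],90)]
        print(n,len(Y),c[i],'z95',np.percentile(Y[:,2],[50,95,99]).round(1),'top at',t.mean(0).round(1),'x',np.percentile(Y[:,0],[2,98]).round(0),'y',np.percentile(Y[:,1],[2,98]).round(0))
    m2=np.zeros(m.shape,np.uint8)
    mm=cv2.erode(m.astype(np.uint8),np.ones((3,3)))
    d=cv2.distanceTransform(m.astype(np.uint8),cv2.DIST_L2,5);
    pk=(d==cv2.dilate(d,np.ones((9,9))))&(d>4)
    for v,u in zip(*np.nonzero(pk)):print('peak',u,v,d[v,u].round(1),ray(g,u,v,23).round(1)[:2],Q[v-1:v+2,u-1:u+2].reshape(-1,3).mean(0).round(1))
```

```text
scene 365 [582.85925 -81.40461] z95 [37.3 43.7 45.8] top at [577.9 -73.1  44.1] x [557. 605.] y [-103.  -57.]
scene 359 [620.65375  -40.523037] z95 [40.4 48.1 49.5] top at [612.8 -41.   48.4] x [595. 642.] y [-61. -14.]
peak 284 249 5.0 [597.6 -21.3] [608.8 -35.1  47.2]
peak 268 253 4.4 [577.2 -57.5] [586.5 -67.7  42.2]
peak 291 253 5.4 [618.2 -18.5] [627.2 -30.2  43.5]
peak 270 255 4.4 [584.9 -58.5] [593.1 -67.6  40.4]
peak 271 256 4.4 [588.6 -58.9] [596.3 -67.5  39.2]
peak 257 257 5.8 [565.9 -84.7] [573.1 -91.9  37.5]
peak 257 258 5.8 [568.  -86.8] [574.7 -93.5  36.6]
peak 284 261 4.2 [621.5 -48. ] [627.9 -56.   37.8]
peak 285 261 4.2 [623.2 -46.3] [629.4 -54.1  37.4]
peak 291 261 4.2 [633.8 -36.3] [638.2 -42.1  33.6]
top 187 [612.2318  -30.60164] z95 [40.9 46.8 48.3] top at [611.3 -30.5  47.2] x [591. 637.] y [-55.  -7.]
top 185 [577.5095   -71.626915] z95 [37.5 43.4 45.1] top at [578.2 -67.9  43.7] x [558. 600.] y [-97. -47.]
```

>>> send_rows:
  steps:
    - [[-0.6,-0.1,0,0,0],[-0.8,-0.1,0,0,0],[-0.58,-0.05,0.3,0,0],[0,0,0.6,0,0],[0,0,0.5,0,0]]

```text
time_s: 26.58
ee_pos: [468.4, -52.4, 142.8]
ee_rot: [180.0, 0.0, -178.5]
force: [-1.4, 0.0, -3.5]
gripper_width: 17.6
gripper_force: 60.0
```

>>> send_rows:
  steps:
    - [[0,0,0.3,0,0],[0,0,0.15,0,0],[0,0,0,0,0],[0,0,0,0,0]]

```text
time_s: 26.92
ee_pos: [466.4, -52.3, 126.4]
ee_rot: [180.0, 0.0, -178.5]
force: [0.5, -1.3, -2.2]
gripper_width: 17.7
gripper_force: 60.0
```

```bash
python3 pan.py t; python3 fit.py t
```

```text
[466.4 -52.3 126.4] [ 0.5 -1.3 -2.2]
scene 736 tilt 17.2 pt [571.9  68.7] xmax 611.3 zmin 54.9
scene [(582, np.int32(216)), (626, np.int32(285))]
top []
```

>>> send_rows:
  steps:
    - [[0.08,0,0.05,0,0],[0,0,0.05,0,0],[0,0,0,0,0]]

```text
time_s: 27.27
ee_pos: [461.8, -52.3, 122.6]
ee_rot: [180.0, 0.0, -178.5]
force: [-0.5, 0.0, -1.3]
gripper_width: 18.0
gripper_force: 60.0
```

>>> send_rows:
  steps:
    - [[0,0,0.04,0,0],[0,0,0.03,0,0],[0,0,0,0,0]]

```text
time_s: 27.52
ee_pos: [462.2, -52.3, 119.7]
ee_rot: [180.0, 0.0, -178.5]
force: [-0.4, 0.7, -1.1]
gripper_width: 17.7
gripper_force: 60.0
```

>>> send_rows:
  steps:
    - [[0,0,0.03,0,0],[0,0,0,0,0]]

```text
time_s: 27.68
ee_pos: [462.4, -52.4, 118.7]
ee_rot: [-180.0, 0.0, -178.5]
force: [0.2, -0.5, 0.8]
gripper_width: 17.5
gripper_force: 60.0
```

>>> send_rows:
  steps:
    - [[-0.05,0,0.02,0,0],[-0.08,0,0.02,0,0],[-0.08,0,0,0,0],[-0.08,0,0,0,0],[0,0,0,0,0]]

```text
time_s: 28.1
ee_pos: [474.7, -51.9, 116.8]
ee_rot: [180.0, 0.0, -178.5]
force: [-0.2, -1.0, -1.2]
gripper_width: 17.7
gripper_force: 60.0
```

>>> send_rows:
  steps:
    - [[0,0,-0.3,0,0],[0.2,0,-0.6,0,0],[0.6,0,-0.7,0,0],[0.9,0,-0.2,0,0],[0.8,0,0,0,0]]

```text
time_s: 28.52
ee_pos: [373.8, -54.7, 190.6]
ee_rot: [-180.0, 0.2, -178.5]
force: [-0.7, -0.9, -1.7]
gripper_width: 17.5
gripper_force: 60.0
```

```bash
cat > km.py <<'E'
from h import *
import sys
for n in('scene','top'):
    g=load(n+sys.argv[1]);Q=cloud(g);h=cv2.cvtColor(g['pixels'],cv2.COLOR_RGB2HSV)
    m=(h[...,1]>45)&(h[...,0]>10)&(h[...,0]<35)&(h[...,2]>80)&(Q[...,0]>500)&(Q[...,0]<690)&(abs(Q[...,1]+60)<70)&(Q[...,2]<80)
    X=Q[m]; _,lab,c=cv2.kmeans(X[:,:2].astype(np.float32),2,None,(3,50,.1),5,cv2.KMEANS_PP_CENTERS);lab=lab.ravel()
    for i in(0,1):
        Y=X[lab==i];t=Y[Y[:,2]>np.percentile(Y[:,2],90)]
        print(n,len(Y),c[i],'z',np.percentile(Y[:,2],[50,95,99]).round(1),'top at',t.mean(0).round(1))
E
python3 pan.py u; python3 km.py u
```

```text
[373.8 -54.7 190.6] [-0.7 -0.9 -1.7]
scene 732 tilt 17.1 pt [479.5 133.3] xmax 519.5 zmin 119.4
top 46 tilt 21.3 pt [503.3 117.6] xmax 509.9 zmin 111.7
scene 366 [582.21313 -82.94183] z [37.  43.9 45. ] top at [579.1 -76.   44. ]
scene 366 [622.0644   -41.123173] z [38.3 45.7 47.2] top at [611.6 -38.5  46. ]
top 206 [573.8803   -72.652176] z [36.6 42.3 43.9] top at [577.1 -67.2  42.6]
top 196 [614.10144  -30.960396] z [38.4 44.7 47.3] top at [611.5 -34.4  45.3]
```

>>> send_rows:
  steps:
    - [[-0.7,0,0,0,0],[-0.8,0,0,0,0],[-0.68,0,0.3,0,0],[0,0,0.6,0,0],[0,0,0.5,0,0]]

```text
time_s: 29.03
ee_pos: [462.7, -52.2, 131.5]
ee_rot: [180.0, 0.0, -178.5]
force: [-1.3, -0.1, -2.5]
gripper_width: 17.6
gripper_force: 60.0
```

>>> send_rows:
  steps:
    - [[0,0,0.25,0,0],[0,0,0.07,0,0],[0,0,0.06,0,0],[0,0,0.05,0,0],[0,0,0,0,0]]

```text
time_s: 29.45
ee_pos: [461.7, -52.5, 116.5]
ee_rot: [-180.0, 0.1, -178.5]
force: [-1.3, -0.1, 0.7]
gripper_width: 17.6
gripper_force: 60.0
```

>>> send_rows:
  steps:
    - [[-0.08,0,0.02,0,0],[-0.1,0,0,0,0],[-0.12,0,0,0,0],[-0.12,0,0,0,0],[0,0,0,0,0]]

```text
time_s: 29.87
ee_pos: [479.6, -51.9, 115.1]
ee_rot: [-180.0, 0.1, -178.5]
force: [0.5, 0.0, 0.7]
gripper_width: 17.5
gripper_force: 60.0
```

>>> send_rows:
  steps:
    - [[0,0,-0.3,0,0],[0.2,0,-0.6,0,0],[0.6,0,-0.7,0,0],[0.9,0,-0.2,0,0],[0.8,0,0,0,0]]

```text
time_s: 30.28
ee_pos: [377.9, -54.6, 188.6]
ee_rot: [-180.0, 0.2, -178.5]
force: [-0.2, -0.0, -1.6]
gripper_width: 18.0
gripper_force: 60.0
```

```bash
python3 pan.py v; python3 km.py v; python3 fit.py v
```

```text
[377.9 -54.6 188.6] [-0.2 -0.  -1.6]
scene 738 tilt 17.3 pt [483.1 131.5] xmax 523.6 zmin 116.9
scene 373 [582.83    -84.31442] z [36.7 44.2 45.7] top at [578.3 -75.8  44.4]
scene 388 [625.8493   -44.411793] z [36.5 43.4 45.6] top at [619.6 -38.2  43.8]
top 194 [618.4366   -35.484352] z [36.5 42.7 44.8] top at [621.2 -34.3  43. ]
top 201 [574.38916 -74.38369] z [36.1 42.9 45.6] top at [574.  -73.2  43.5]
scene [(603, np.int32(760))]
top [(596, np.int32(395))]
soap 0 c [599.7 -60.3  29.4] axis [ 0.13 -0.16  0.98] top z 50.0 cost/pt 8.29
```

>>> send_rows:
  steps:
    - [[-0.2,-0.5,0,0,0],[-0.27,-0.8,0,0,0],[-0.27,-0.8,0,0,0],[-0.27,-0.8,0,0,0],[-0.27,-0.8,0,0,0]]

```text
time_s: 30.8
ee_pos: [433.3, -202.5, 186.3]
ee_rot: [180.0, -0.0, -178.5]
force: [0.9, -1.0, -2.1]
gripper_width: 17.8
gripper_force: 60.0
```

>>> send_rows:
  steps:
    - [[-0.27,-0.8,0,0,0],[-0.27,-0.8,0,0,0],[-0.27,-0.6,0,0,0],[-0.05,-0.29,0,0.4,0],[0,0,0,0.6,0]]

```text
time_s: 31.22
ee_pos: [470.9, -302.8, 185.5]
ee_rot: [-180.0, -0.0, 174.3]
force: [0.4, 0.6, -2.3]
gripper_width: 18.0
gripper_force: 60.0
```

>>> send_rows:
  steps:
    - [[0,0,0.3,0.67,0],[0,0,0.7,0,0],[0,0,0.8,0,0],[0,0,0.6,0,0],[0,0,0.2,0,0]]

```text
time_s: 31.63
ee_pos: [467.5, -298.1, 78.3]
ee_rot: [179.8, -0.5, 170.0]
force: [-0.8, 0.8, -1.5]
gripper_width: 17.8
gripper_force: 60.0
```

>>> send_rows:
  steps:
    - [[0,0,0,0,0],[0,0,0,0,0]]

```text
time_s: 31.8
ee_pos: [470.4, -300.1, 83.1]
ee_rot: [180.0, 0.0, 170.0]
force: [0.3, -0.1, -1.6]
gripper_width: 17.8
gripper_force: 60.0
```

```bash
python3 pan.py w; python3 km.py w
```

```text
[ 470.4 -300.1   83.1] [ 0.3 -0.1 -1.6]
scene 53 tilt 13.8 pt [559.3  61.2] xmax 587.3 zmin 52.6
scene 361 [581.6561  -84.48045] z [36.9 43.6 45.2] top at [576.4 -75.9  43.9]
scene 362 [623.66766 -43.41807] z [37.4 43.7 44.7] top at [621.  -38.   43.8]
top 199 [574.25165  -74.458015] z [35.7 42.7 44.3] top at [578.4 -69.   43.1]
top 202 [615.15594  -34.066017] z [35.9 42.4 44.5] top at [621.5 -32.7  42.7]
```

>>> send_rows:
  steps:
    - [[0,0,0.2,0,0],[0.02,0,0.15,0,0],[0.05,0,0.15,0,0],[0.06,0,0.15,0,0],[0.06,0,0.15,0,0]]
  squeeze: 15

```text
time_s: 32.32
ee_pos: [462.1, -298.5, 50.6]
ee_rot: [-180.0, 0.0, 170.0]
force: [-2.1, -0.6, 0.6]
gripper_width: 17.6
gripper_force: 15.0
```

>>> send_rows:
  steps:
    - [[0.06,0,0.15,0,0],[0.06,0,0.15,0,0],[0.06,0,0.12,0,0],[0.05,0,0.08,0,0],[0,0,0,0,0]]
  squeeze: 15

```text
time_s: 32.73
ee_pos: [452.5, -296.5, 30.1]
ee_rot: [180.0, -0.1, 170.0]
force: [0.6, -0.3, 0.2]
gripper_width: 17.9
gripper_force: 15.0
```

```bash
sed -i 's/&(P\[...,2\]>52)/\&(P[...,2]>(float(sys.argv[2]) if len(sys.argv)>2 else 52))/' pan.py; python3 pan.py x -20
```

```text
[ 452.5 -296.5   30.1] [ 0.6 -0.3  0.2]
scene 1321 tilt 2.7 pt [572.5   4.2] xmax 626.5 zmin -1.9
top 578 tilt 3.1 pt [577.5   2.3] xmax 626.8 zmin -6.6
```

>>> send_rows:
  steps:
    - [[0,0,0.04,0,0],[0,0,0.02,0,0],[0,0,0,0,0]]
  squeeze: 10

```text
time_s: 33.08
ee_pos: [453.3, -296.9, 28.5]
ee_rot: [180.0, -0.0, 170.0]
force: [0.1, 0.5, -0.9]
gripper_width: 18.2
gripper_force: 10.0
```

>>> send_rows:
  steps:
    - [[0,0,0,0,0.15],[0,0,0,0,0.4],[0,0,0,0,0.8],[0,0,0,0,1],[0,0,0,0,1]]

```text
time_s: 33.5
ee_pos: [453.4, -297.0, 28.6]
ee_rot: [-180.0, 0.0, 170.0]
force: [0.4, -0.1, 0.2]
gripper_width: 41.7
gripper_force: 0.0
```

>>> send_rows:
  steps:
    - [[0,0,0,0,1],[0,0,0,0,1],[0,0,0,0,1],[0,0,-0.3,0,1],[0,0,-0.6,0,1]]

```text
time_s: 33.92
ee_pos: [451.3, -295.6, 62.4]
ee_rot: [179.8, -0.3, 170.0]
force: [0.2, 0.3, -0.1]
gripper_width: 75.3
gripper_force: 0.0
```

>>> send_rows:
  steps:
    - [[0,0,-0.9,0,1],[0,0,-0.9,0,1],[0.3,0,-0.9,0,1],[0.9,0,0,0,1],[0,0,0,0,1]]

```text
time_s: 34.33
ee_pos: [401.8, -287.3, 174.3]
ee_rot: [-180.0, -0.1, 170.0]
force: [-2.5, 1.7, -1.5]
gripper_width: 91.2
gripper_force: 0.0
```

```bash
python3 pan.py y; python3 km.py y; sed "s/'top0',dict(/'topy',dict(/;s/'scene0',dict(/'sceney',dict(/" seg.py > seg2.py; python3 seg2.py | grep -E 'scoop|tin|jar|tw'; echo; python3 seg.py | grep -E 'tin|jar|tw'
python3 - <<'E'
from h import *
for tag in('scene','top'):
    a=load(tag+'0')['pixels'].astype(int);b=load(tag+'y')['pixels'].astype(int)
    d=(cv2.GaussianBlur(abs(a-b).max(2).astype(np.uint8),(3,3),0)>40).astype(np.uint8)
    n,l,s,c=cv2.connectedComponentsWithStats(d)
    print(tag,[s[i].tolist() for i in range(1,n) if s[i,4]>12])
f=load('sceney');P=cloud(f);m=(P[...,0]>500)&(P[...,0]<640)&(P[...,1]<-265)&(P[...,1]>-370)&(P[...,2]>-10)&(P[...,2]<15)
# pan floor tilt along x in central strip
X=P[m];a=np.radians(-10);u=X[:,0]-452.5;v=X[:,1]+296.5;s=u*np.cos(a)+v*np.sin(a);t=-u*np.sin(a)+v*np.cos(a)
k=(abs(t)<28)&(s>68)&(s<158);print('pan slope deg',np.degrees(np.arctan(np.polyfit(s[k],X[k,2],1)[0])),X[k,2].mean())
E
```

```text
[ 401.8 -287.3  174.3] [-2.5  1.7 -1.5]
scene 371 [581.7583  -84.13554] z [36.9 43.7 45.8] top at [577.9 -76.7  44.2]
scene 370 [623.54803  -43.376556] z [37.3 44.3 46.2] top at [621.  -37.8  44.7]
top 199 [574.1368  -74.67334] z [36.1 41.8 45.1] top at [579.  -68.4  42.7]
top 203 [615.44354  -34.291374] z [36.6 42.7 45. ] top at [617.6 -35.4  43.2]
scoop 356 rect [ 555.7 -318.2] [148.  250.6] 89.6 z [ 5.2 14.7 55.2 62.8]
tin 1302 rect [607.2 -61.5] [206.8 157.6] 0.2 z [ 5.5 32.9 45.2 50.6]
jar 140 rect [ 582.9 -191.2] [35.9 41. ] 22.6 z [ 5.9 31.5 36.9 40. ]
tw 30 rect [573.5  94.1] [135.7  32.1] 5.8 z [5.1 6.7 8.9 9.7]
scoop 1493 rect [ 533.2 -295.6] [162.  271.5] 51.2 z [ 5.2 18.8 61.2 69.7]
tin 3127 rect [592.4 -52.3] [221.  243.3] 41.4 z [ 5.6 31.1 45.8 50.2]

tin 826 rect [608.8 -61. ] [202.6 163.3] 1.7 z [ 5.2 16.4 46.6 50.4]
jar 135 rect [ 583.7 -197.9] [36.7 46.3] 4.4 z [ 7.7 32.5 37.4 40.2]
tw 44 rect [580.2  95.3] [130.1  37.7] 2.3 z [ 5.1  6.5  9.2 10.4]
tin 2498 rect [594.6 -53.9] [228.1 244.2] 43.7 z [ 5.3 24.6 46.  50.4]
scene [[59, 0, 8, 11, 54], [70, 0, 58, 104, 1601
[... 180 characters left out ...]
 144, 6179], [146, 105, 11, 12, 95], [116, 135, 12, 20, 114], [340, 168, 18, 14, 205], [352, 186, 19, 15, 221], [282, 248, 16, 14, 125], [257, 252, 12, 12, 104], [251, 253, 47, 16, 163], [183, 293, 5, 5, 17], [155, 302, 11, 9, 59], [170, 306, 9, 5, 23], [165, 332, 52, 35, 562]]
top [[173, 132, 11, 10, 88], [377, 146, 3, 16, 29], [247, 151, 190, 172, 8302], [161, 153, 11, 11, 86], [342, 263, 41, 44, 893], [0, 291, 14, 7, 35], [200, 290, 44, 69, 635], [0, 292, 184, 92, 9257], [348, 307, 38, 16, 254], [257, 322, 25, 9, 74], [308, 325, 37, 22, 446], [347, 327, 31, 49, 952], [223, 340, 13, 8, 44], [292, 360, 32, 24, 482], [226, 373, 12, 11, 66]]
pan slope deg -0.831523351375632 3.9063605799999244
```

>>> send_rows:
  steps:
    - [[0,0,0,0,1],[0,0,0,0,1],[0,0,0,0,1]]

```text
time_s: 34.68
ee_pos: [406.5, -288.6, 171.8]
ee_rot: [180.0, -0.0, 170.0]
force: [0.0, -0.5, -0.0]
gripper_width: 91.6
gripper_force: 0.0
```

```bash
python3 -c "
from workcell import env
print(env.job_done())"
```

```text
the job is handed in; nothing more can be done
None
```

The job is handed in at 34.7 s: both soaps lie flat in the tin, their tops measuring about 43 mm (±2 mm) against its 45 mm rim. The second landed on edge, so I nudged it flat with the scoop. The scoop lies level on bare tiles, released, and I saw no sign that the tin or anything else had moved.

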